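# Set the chisel's projection in a sharpening jig

## Robot

A 6-joint arm with a two-finger parallel gripper is mounted at the origin on a cart in front of the work surface, level with it; the furniture and walls round the work are solid. World frame = base frame: x ahead of the robot, y to its left, z up, the work surface at z = 0. Lengths are in m, angles in degrees, forces in N, time in s.
With the tool pointing down it reaches from about 0.3 to 0.75 m from the base axis. Payload 8.5 kg.
Tool frame: the origin (TCP) lies on the centre line of the jaws, within the pads' length; the fingertips stand env.tcp_to_tips ahead of it and the grasp point (between the pads) lies 8 mm behind it (env.tcp_to_tips is the distance from the TCP to the fingertips, in m); z points along the fingers, y is the direction in which the jaws open and shut (so a half turn about z gives the same grasp; the last joint's range is limited). The gripper opens to 85 mm and grips with 20 to 120 N. Pads are 22 mm wide; open, the fingers measure 114 mm over their backs; the gripper's body (76 mm by 85 mm) begins 54 mm behind the grasp point. The pads swing forward as they close: fully open they stand 13 mm farther back than shut.
Start: joints at [56.075, 21.807, 74.336, -0, 83.858, -12.336], TCP at [0.202, 0.511, 0.204] pointing down, gripper open.
Joint ranges: [-178.18, 178.18], [-50.72, 133.34], [12.68, 142.11], [-81.47, 261.47], [9.98, 163.14], [-165.26, 165.26]. Speed limits (degrees/s): [136.94, 136.94, 180, 180, 180, 180].

## Interface

Orientations are given as a 3x3 rotation matrix whose columns are the frame's x, y, z axes.
In Python, from rig import env gives the robot as it stands. The module is installed in compiled form; this text tells all that it offers.
- The arm moves only by the tool carry_out, never from a script. Its argument "rows" is a list of rows, each an object of numbers: "tx", "ty", "tz": the shift along the tool's x, y, z in cm; "yaw": the turn about the tool's z in rad. In form: [{"tx": .., "ty": .., "tz": .., "yaw": ..}, ...]. A call has 1 to 12 rows; each row shifts and turns the pose as measured when the row begins, along the tool's axes as they then stand; what a row does not reach is not made up. A row lasts 1/10 s, in which the tool goes at most 50 mm and 8.59 degrees, less where a joint would pass 70% of its speed; a pose out of reach is approached as far as the arm can. A call is refused whole if a number of a shift passes 5 or a number of a turn 0.15, either way. A call with a gripper value outside its range is refused whole. "jaw" is the closure, from -1 (fully open) to 1 (shut), set as the call begins (left out, the last holds). The fingers move at their own pace and stop on an object; "squeeze" is the grip in N (left out, the last holds). Time passes only in rows, so rows that do not move let the fingers close. It gives the time, the measured TCP pose, the force and the opening at its end, in the units of the state.
- env.observe(): the state, without advancing time (a new reading comes with each control period).
- env.get_image(name): name is "scene" or "top" or "wrist"; returns the picture (400x640x3 uint8, red, green, blue); there is no depth.
- env.camera_params(name): a dict with "vertical_fov" (degrees; the focal length in pixels is half the picture's height over the tangent of half this angle, whatever the lens; pixels are square), "cx", "cy" (the principal point, pixels), "view" (4x4, takes a point from world to camera coordinates). Camera axes: x right, y up, looking along -z (the intrinsics and any distortion apply to the point x, -y, -z); pixel columns grow to the right and rows downward; lengths in m; the calibration is good to about 2 mm. The wrist camera is an equidistant fisheye: a pixel r from the principal point sees the ray r / f radians off the axis. A picture is of the moment at which its call begins: read the wrist's pose just before it. camera_params takes no time and is no camera call; for the wrist camera it gives the pose at the moment of the call.
- env.close_job(): hands the job in, once; it reports no verdict.
The state is a dict: "time_s": time; "q": joint angles; "qvel": joint speeds; "joint_efforts": joint torques, N m; "position": TCP position; "tool_rot": TCP orientation; "ft_force": force on the tool from outside, world axes, zero at the start; "wrist_torque": the same for the moment, N m; "grip_width": finger opening in m.
Only numpy, scipy, OpenCV 4.12 (cv2) and the standard library are available. Lean on these libraries where they do the work, as an engineer would, in place of code of your own. Each camera call takes 0.05 s, during which the arm holds its last target. There are 200 camera calls.

## Task

Get the chisel ready for honing. First turn the sharpening jig's small crank until the pointer on its stop slide lines up with the pointed index clip on the scale (not the square-nosed one) and leave it standing there; then slide the chisel, blade first and lying flat, straight into the honing guide's slot until its cutting edge rests against the stop, gently, so that the pointer stays on the clip. Let go of everything, and leave the glue bottle, the tub, the tape measure and the sanding block where they are.

Things in the scene. Friction and masses are not known exactly. Their poses are not given: they have to be found in the camera images.
- jig: Sharpening jig, fixed on the bench's right: dark wooden plate 138 mm long, up to 144 mm wide, 8 mm thick. Origin under the exit of the honing guide's slot; x is the way the chisel slides in (away from the robot, turned 0.17 to 0.63 rad to the right), y left, z up. Left of y = 35 mm the plate starts at x = -66 mm, else at -42 mm; bare bench before it. Only the crank's peg is over 53 mm high.
- guide_mouth (a point): Middle of the flared mouth (36 mm wide) of the aluminium honing guide, 10.5 mm above the bench, at the jig's x = -40, y = 0 mm; axes as the jig's. Its slot runs on along +x at y = 0 from x = -26 to 0 mm: 23 mm wide, 8 to 15.4 mm above the bench. The guide is 42 mm wide, 26 mm high (37 mm with its fixed brass clamp screw).
- crank_axis (a point): Point on the crank's vertical axis, 46 mm above the bench (top of the crank's arm), left of the honing guide (jig frame x = -12, y = 45 mm).
- crank_peg (a point): Top centre of the crank's upright black finger peg, 12 mm thick and 37 mm tall above the arm (46 to 84 mm above the bench), 28 mm from the crank's axis. Push it round with a fingertip or take it; it stays where it is left (about 3 N at the peg).
- crank (a joint): Turn of the crank in rad, positive counter-clockwise from above, limits -4.17 to 4.17. Its pinion drives the stop slide: each rad counter-clockwise moves stop and pointer 6 mm along the jig's +x (away from the guide), clockwise towards it.
- stop_face (a point): Middle of the stop's near face, which the chisel's edge shall touch, 10.5 mm above the bench; it looks to the jig's -x; the stop is 30 mm wide and 26 mm high. 20 to 70 mm beyond the guide; it yields only to about 25 N.
- pointer (a point): Tip of the stop slide's dark conical pointer, at the right end of the steel cross-bar; it points to the jig's -y, over the scale, and moves with the stop. Axes as the jig's.
- clip_pointed_tip (a point): The mark: tip of the pointed index clip (dark steel with a cone nose, 13 mm wide, 21 mm long, brass screw), fixed on the scale's outer edge, pointing to the jig's +y at the pointer's path, 12 to 20 mm to the near or far side of mid travel. Axes as the jig's.
- clip_square_tip (a point): Middle of the nose of the square-nosed index clip (13 mm wide, flat front): the setting for another tool, not to be used.
- chisel: Wood chisel, 240 mm long, lying on the bench's left. Origin under its middle; y points to the handle's butt. Handle 27 mm thick from y = 2 to 120 mm (centre 13.5 mm high; weight centred near y = 45 mm). Flat blade 20 mm wide, 3 mm thick, from y = -10 to -120 mm, 9 to 12 mm above the bench: it passes the slot with the handle lying on the bare bench.
- chisel_edge (a point): Middle of the chisel's cutting edge, at its y = -120 mm, 10.5 mm above its underside.
- sanding_block: Bystander: cork sanding block 65 x 112 x 31 mm, lying close to the right of the chisel's blade. Origin under its middle.
- small_tape: Bystander: small chrome tape measure 54 x 74 x 34 mm, lying to the left of the chisel's blade. Origin under its middle.
- glue_bottle: Bystander: upright glue bottle 45 x 62 mm, 190 mm tall, light and easily tipped, on the bench to the right of the chisel's way into the jig (jig frame about x = -100, y = -120 mm). Origin under its middle, z up.
- lidded_tub: Bystander: upright clear tub with blue lid, 74 mm across, 97 mm tall, standing on the closed socket case (40 mm high) between the chisel and the jig, so its top is 137 mm above the bench. Origin under its middle, z up.

How it is judged (in metres and radians):
On the way:
1. the pointer stands on the pointed clip, the crank let go and the chisel not yet in the guide (x of pointer in the frame of clip_pointed_tip between -0.002 and 0.002 m and contact force between each of the arm, the fingers and jig below 0.3 N and x of chisel_edge in the frame of guide_mouth below 0.01 m), for 0.3 s.
At the end, for the whole second after the job is handed in: The pointer is within 2 mm of the pointed clip's tip along the scale, and the chisel lies at rest in the guide's slot, its edge within 2.5 mm of the stop's face, straight to 0.12 rad, flat side down (x of pointer in the frame of clip_pointed_tip between -0.002 and 0.002 m and x of chisel_edge in the frame of stop_face between -0.0025 and 0.002 m and y of chisel_edge in the frame of stop_face between -0.006 and 0.006 m and z of chisel_edge in the frame of stop_face between -0.006 and 0.006 m and angle between the y axis of chisel and the x axis of jig, either way round below 0.12 rad and angle between chisel's own z axis and vertical below 0.12 rad and linear speed of chisel below 0.01 m/s); the robot touches nothing.
It fails at once if the chisel is rammed into the jig (over 30 N) (contact force between chisel and jig above 30 N).
It fails at once if the glue bottle or the tub is tipped or shifted by over 30 mm (angle between any of glue_bottle, lidded_tub's own z axis and vertical above 0.4 rad or distance of any of glue_bottle, lidded_tub from where it was at the start of the episode above 0.03 m).
It fails at once if the tape measure or the sanding block is shifted by over 30 mm (distance of any of small_tape, sanding_block from where it was at the start of the episode above 0.03 m).
It also fails if it takes over 72 s, if anything falls off the work surface, if the arm or the gripper's body presses on something with over 40 N, if the wrist force passes 120 N, or if a joint passes its speed limit or range.

## Working session

There is one attempt and no reset: what is moved stays moved. The work goes in short steps, Python scripts to look and compute and a tool call to move; the robot and the scene stay as the last step left them, time stands still between calls to the robot, and variables do not carry over. Pictures are saved under pics/ and viewed, about 8 in all and at most 12, crops included, and the job is handed in when it is done.

Besides the shell and the picture viewer there is one more tool, called after "Emit:" in YAML: its name, and indented under it one key for each argument. carry_out: Moves the arm, as the interface text tells. Its arguments: {"type":"object","properties":{"rows":{"type":"array","items":{"type":"object","properties":{"tx":{"type":"number"},"ty":{"type":"number"},"tz":{"type":"number"},"yaw":{"type":"number"}}}},"jaw":{"type":"number"},"squeeze":{"type":"number"}},"required":["rows"]}

```bash
mkdir -p pics; cat > h.py <<'E'
import numpy as np, cv2
from rig import env
def cam(n):
    p=env.camera_params(n); V=np.array(p["view"]); f=200/np.tan(np.radians(p["vertical_fov"])/2)
    return V,f,p["cx"],p["cy"]
def ray(n,u,v,c=None):
    V,f,cx,cy=c or cam(n); x,y=(u-cx)/f,(v-cy)/f
    if n=="wrist":
        r=np.hypot(x,y); s=np.sin(r)/r if r>1e-9 else 1; d=np.array([x*s,-y*s,-np.cos(r)])
    else: d=np.array([x,-y,-1.])
    R=V[:3,:3]; o=-R.T@V[:3,3]; d=R.T@d; return o,d/np.linalg.norm(d)
def onz(n,u,v,z,c=None):
    o,d=ray(n,u,v,c); return o+d*(z-o[2])/d[2]
def tri(r1,r2):
    A=np.zeros((3,3));b=np.zeros(3)
    for o,d in (r1,r2):
        P=np.eye(3)-np.outer(d,d);A+=P;b+=P@o
    X=np.linalg.solve(A,b); return X,[np.linalg.norm((np.eye(3)-np.outer(d,d))@(X-o))*1000 for o,d in (r1,r2)]
def proj(n,P,c=None):
    V,f,cx,cy=c or cam(n); q=V[:3,:3]@np.array(P)+V[:3,3]; x,y,z=q[0],-q[1],-q[2]
    if n=="wrist":
        t=np.hypot(x,y); r=np.arctan2(t,z); return cx+f*r*x/t, cy+f*r*y/t
    return cx+f*x/z, cy+f*y/z
def snap(n,name):
    im=cv2.cvtColor(env.get_image(n),cv2.COLOR_RGB2BGR); cv2.imwrite(f"pics/{name}.png",im); return im
E
python3 - <<'E'
from h import *
print(env.tcp_to_tips, env.observe())
for n in("scene","top","wrist"):
    c=cam(n);print(n,c[1:],(-c[0][:3,:3].T@c[0][:3,3]).round(3))
    snap(n,n+"0")
E
```

```text
0.011 {'time_s': 0.0, 'q': array([ 5.60742611e+01,  2.18412487e+01,  7.43889950e+01,  7.91963228e-04,
        8.38582721e+01, -1.23360445e+01]), 'qvel': array([ 0.07523606, -0.05257782,  0.0396458 ,  0.00962488,  0.10247003,
        0.03516112]), 'joint_efforts': array([ 3.42350404e-04, -4.48466778e+01, -2.31270915e+01, -2.67697305e-04,
        4.83257056e-03,  4.51734343e-05]), 'position': array([0.20217001, 0.51110497, 0.20288443]), 'tool_rot': array([[-9.29841986e-01,  3.67958037e-01, -8.73635673e-04],
       [ 3.67958914e-01,  9.29841177e-01, -1.27422239e-03],
       [ 3.43482054e-04, -1.50628751e-03, -9.99998807e-01]]), 'ft_force': array([ 0.39012866, -0.01260892, -0.33053764]), 'wrist_torque': array([-0.00044721,  0.04955892,  0.02116992]), 'grip_width': 0.08548934087111577}
scene (np.float64(519.5852440047573), 324.27662804484027, 194.82323851830338) [ 0.137 -0.71   0.942]
top (np.float64(505.37652615098943), 315.4776821598848, 196.82961009091198) [0.449 0.028 1.261]
wrist (np.float64(309.70691628693146), 321.0949256158403, 200.5484850417229) [0.127 0.541 0.373]
```

View pics/top0.png

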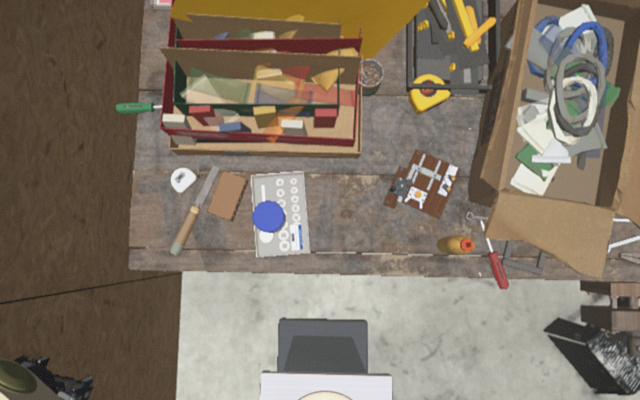

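View pics/scene0.png

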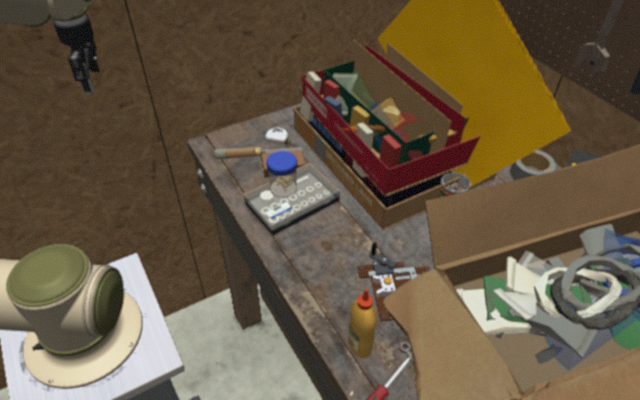

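```bash
python3 - <<'E'
from h import *
t=cv2.imread("pics/top0.png")
s=cv2.imread("pics/scene0.png")
r=lambda im,x,y,w,h,k:cv2.resize(im[y:y+h,x:x+w],None,fx=k,fy=k,interpolation=cv2.INTER_CUBIC)
a=r(t,375,140,100,75,4); b=r(t,160,155,100,75*4//3,4); c=r(s,350,230,100,75,4)
w=cv2.resize(cv2.imread("pics/wrist0.png"),(400,250))
o=np.zeros((600,800,3),np.uint8); o[:300,:400]=a; o[:300,400:]=c; o[300:,:400]=b[:300]; o[300:550,400:]=w
cv2.imwrite("pics/c1.png",o)
for u,v in((428,185),(178,250),(214,170),(268,217),(455,245),(280,172),(308,250),(182,180),(228,195)): print(u,v,onz("top",u,v,0.01).round(3))
E
```

```text
428 185 [ 0.616 -0.244  0.01 ]
178 250 [0.44  0.371 0.01 ]
214 170 [0.641 0.291 0.01 ]
268 217 [0.527 0.152 0.01 ]
455 245 [ 0.469 -0.311  0.01 ]
280 172 [0.64  0.126 0.01 ]
308 250 [0.448 0.051 0.01 ]
182 180 [0.614 0.37  0.01 ]
228 195 [0.579 0.254 0.01 ]
```

View pics/c1.png

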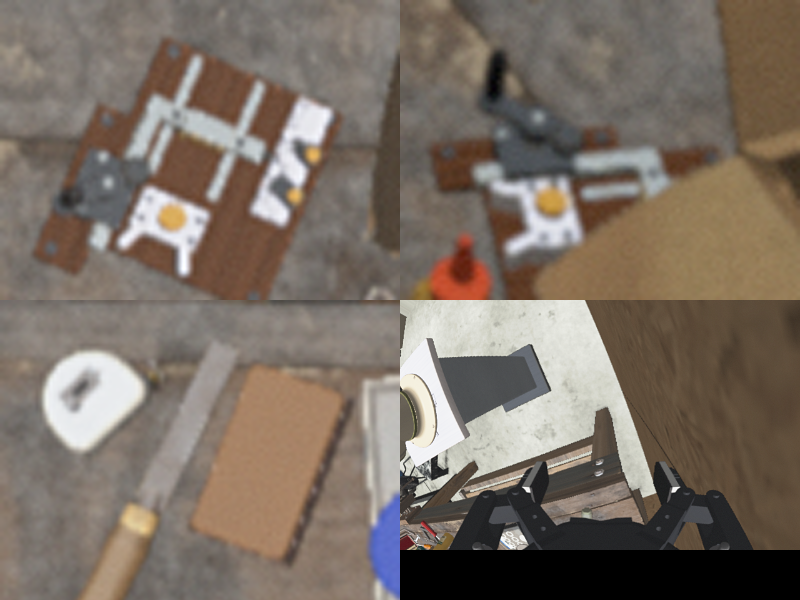

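```bash
cat >> h.py <<'E'
def plan(segs):
    """segs: list of (target xyz, tool-x angle deg (None keep), step m)"""
    s=env.observe(); p=s["position"].copy(); R=s["tool_rot"]; a=np.degrees(np.arctan2(R[1,0],R[0,0])); out=[]
    for tgt,ang,st in segs:
        tgt=np.array(tgt); b=a if ang is None else ang
        n=max(int(np.ceil(np.linalg.norm(tgt-p)/st-1e-6)),int(np.ceil(abs(b-a)/8.5)),1); d=(tgt-p)/n
        for i in range(n):
            c,s_=np.cos(np.radians(a)),np.sin(np.radians(a)); X=np.array([c,s_,0]);Y=np.array([s_,-c,0])
            out.append(((d@X*100).round(2),(d@Y*100).round(2),(-d[2]*100).round(2),np.radians(-(b-a)/n if i==0 else yv).round(3)))
            if i==0: yv=np.radians(0)+(-(b-a)/n); da=(b-a)/n
            a+=da
        p=tgt
    for i in range(0,len(out),12): print([dict(tx=float(o[0]),ty=float(o[1]),tz=float(o[2]),yaw=float(o[3])) for o in out[i:i+12]])
E
python3 - <<'E'
from h import *
V=cam("wrist")[0]; print("axis",-V[2,:3].round(3), "R",env.observe()["tool_rot"].round(2).tolist())
plan([((0.235,0.43,0.30),None,.045),((0.49,-0.19,0.30),-22,.045)])
E
```

```text
axis [ 0.297 -0.119 -0.947] R [[-0.93, 0.37, -0.0], [0.37, 0.93, -0.0], [0.0, -0.0, -1.0]]
[{'tx': -2.01, 'ty': -2.11, 'tz': -3.23, 'yaw': -0.0}, {'tx': -2.01, 'ty': -2.11, 'tz': -3.23, 'yaw': 0.0}, {'tx': -2.01, 'ty': -2.11, 'tz': -3.23, 'yaw': 0.0}, {'tx': -2.11, 'ty': -2.19, 'tz': -0.0, 'yaw': 0.143}, {'tx': -2.41, 'ty': -1.87, 'tz': -0.0, 'yaw': 0.143}, {'tx': -2.65, 'ty': -1.51, 'tz': -0.0, 'yaw': 0.143}, {'tx': -2.84, 'ty': -1.11, 'tz': -0.0, 'yaw': 0.143}, {'tx': -2.97, 'ty': -0.7, 'tz': -0.0, 'yaw': 0.143}, {'tx': -3.04, 'ty': -0.27, 'tz': -0.0, 'yaw': 0.143}, {'tx': -3.04, 'ty': 0.17, 'tz': -0.0, 'yaw': 0.143}, {'tx': -2.99, 'ty': 0.6, 'tz': -0.0, 'yaw': 0.143}, {'tx': -2.87, 'ty': 1.02, 'tz': -0.0, 'yaw': 0.143}]
[{'tx': -2.7, 'ty': 1.42, 'tz': -0.0, 'yaw': 0.143}, {'tx': -2.47, 'ty': 1.79, 'tz': -0.0, 'yaw': 0.143}, {'tx': -2.19, 'ty': 2.12, 'tz': -0.0, 'yaw': 0.143}, {'tx': -1.86, 'ty': 2.41, 'tz': -0.0, 'yaw': 0.143}, {'tx': -1.5, 'ty': 2.65, 'tz': -0.0, 'yaw': 0.143}, {'tx': -1.1, 'ty': 2.84, 'tz': -0.0, 'yaw': 0.143}, {'tx': -0.69, 'ty': 2.97, 'tz': -0.0, 'yaw': 0.143}, {'tx': -0.26, 'ty': 3.04, 'tz': -0.0, 'yaw': 0.143}, {'tx': 0.18, 'ty': 3.04, 'tz': -0.0, 'yaw': 0.143}, {'tx': 0.61, 'ty': 2.99, 'tz': -0.0, 'yaw': 0.143}, {'tx': 1.03, 'ty': 2.87, 'tz': -0.0, 'yaw': 0.143}, {'tx': 1.43, 'ty': 2.69, 'tz': -0.0, 'yaw': 0.143}]
[{'tx': 1.8, 'ty': 2.46, 'tz': -0.0, 'yaw': 0.143}]
```

Emit:
carry_out:
  rows:
    - {"tx": -2, "ty": -2.1, "tz": -3.2}
    - {"tx": -2, "ty": -2.1, "tz": -3.2}
    - {"tx": -2, "ty": -2.1, "tz": -3.2}
    - {"tx": -2.1, "ty": -2.2, "yaw": 0.143}
    - {"tx": -2.4, "ty": -1.9, "yaw": 0.143}
    - {"tx": -2.7, "ty": -1.5, "yaw": 0.143}
    - {"tx": -2.8, "ty": -1.1, "yaw": 0.143}
    - {"tx": -3.0, "ty": -0.7, "yaw": 0.143}
    - {"tx": -3.0, "ty": -0.3, "yaw": 0.143}
    - {"tx": -3.0, "ty": 0.2, "yaw": 0.143}
    - {"tx": -3.0, "ty": 0.6, "yaw": 0.143}
    - {"tx": -2.9, "ty": 1.0, "yaw": 0.143}

```text
validation failed for argument at $.ro...
```

Emit:
carry_out:
  rows:
    - {"tx": -2.7, "ty": 1.4, "yaw": 0.143}
    - {"tx": -2.5, "ty": 1.8, "yaw": 0.143}
    - {"tx": -2.2, "ty": 2.1, "yaw": 0.143}
    - {"tx": -1.9, "ty": 2.4, "yaw": 0.143}
    - {"tx": -1.5, "ty": 2.6, "yaw": 0.143}
    - {"tx": -1.1, "ty": 2.8, "yaw": 0.143}
    - {"tx": -0.7, "ty": 3.0, "yaw": 0.143}
    - {"tx": -0.3, "ty": 3.0, "yaw": 0.143}
    - {"tx": 0.2, "ty": 3.0, "yaw": 0.143}
    - {"tx": 0.6, "ty": 3.0, "yaw": 0.143}
    - {"tx": 1.0, "ty": 2.9, "yaw": 0.143}
    - {"tx": 1.4, "ty": 2.7, "yaw": 0.143}

```text
validation failed for argument at $.ro...
```

```bash
python3 - <<'E'
from h import *
s=env.observe(); R=s["tool_rot"]; print(s["time_s"],s["position"].round(3),s["q"].round(1),np.degrees(np.arctan2(R[1,0],R[0,0])))
plan([((0.49,-0.19,0.30),-22,.045)])
E
```

```text
0.15 [0.202 0.511 0.203] [ 56.1  21.8  74.4  -0.   83.9 -12.3] 158.4099469180737
[{'tx': -2.39, 'ty': -2.48, 'tz': -0.44, 'yaw': 0.143}, {'tx': -2.72, 'ty': -2.12, 'tz': -0.44, 'yaw': 0.143}, {'tx': -2.99, 'ty': -1.71, 'tz': -0.44, 'yaw': 0.143}, {'tx': -3.21, 'ty': -1.26, 'tz': -0.44, 'yaw': 0.143}, {'tx': -3.35, 'ty': -0.79, 'tz': -0.44, 'yaw': 0.143}, {'tx': -3.43, 'ty': -0.31, 'tz': -0.44, 'yaw': 0.143}, {'tx': -3.44, 'ty': 0.19, 'tz': -0.44, 'yaw': 0.143}, {'tx': -3.38, 'ty': 0.68, 'tz': -0.44, 'yaw': 0.143}, {'tx': -3.25, 'ty': 1.15, 'tz': -0.44, 'yaw': 0.143}, {'tx': -3.05, 'ty': 1.6, 'tz': -0.44, 'yaw': 0.143}, {'tx': -2.79, 'ty': 2.02, 'tz': -0.44, 'yaw': 0.143}, {'tx': -2.47, 'ty': 2.4, 'tz': -0.44, 'yaw': 0.143}]
[{'tx': -2.11, 'ty': 2.73, 'tz': -0.44, 'yaw': 0.143}, {'tx': -1.7, 'ty': 3.0, 'tz': -0.44, 'yaw': 0.143}, {'tx': -1.25, 'ty': 3.21, 'tz': -0.44, 'yaw': 0.143}, {'tx': -0.78, 'ty': 3.36, 'tz': -0.44, 'yaw': 0.143}, {'tx': -0.29, 'ty': 3.43, 'tz': -0.44, 'yaw': 0.143}, {'tx': 0.2, 'ty': 3.44, 'tz': -0.44, 'yaw': 0.143}, {'tx': 0.69, 'ty': 3.38, 'tz': -0.44, 'yaw': 0.143}, {'tx': 1.16, 'ty': 3.24, 'tz': -0.44, 'yaw': 0.143}, {'tx': 1.61, 'ty': 3.04, 'tz': -0.44, 'yaw': 0.143}, {'tx': 2.03, 'ty': 2.78, 'tz': -0.44, 'yaw': 0.143}]
```

Emit:
carry_out:
  rows:
    - {"tx": -2, "ty": -2.1, "tz": -3.2, "yaw": 0}
    - {"tx": -2, "ty": -2.1, "tz": -3.2, "yaw": 0}
    - {"tx": -2, "ty": -2.1, "tz": -3.2, "yaw": 0}
    - {"tx": -2.1, "ty": -2.2, "tz": 0, "yaw": 0.143}
    - {"tx": -2.4, "ty": -1.9, "tz": 0, "yaw": 0.143}
    - {"tx": -2.7, "ty": -1.5, "tz": 0, "yaw": 0.143}
    - {"tx": -2.8, "ty": -1.1, "tz": 0, "yaw": 0.143}
    - {"tx": -3.0, "ty": -0.7, "tz": 0, "yaw": 0.143}
    - {"tx": -3.0, "ty": -0.3, "tz": 0, "yaw": 0.143}
    - {"tx": -3.0, "ty": 0.2, "tz": 0, "yaw": 0.143}
    - {"tx": -3.0, "ty": 0.6, "tz": 0, "yaw": 0.143}
    - {"tx": -2.9, "ty": 1.0, "tz": 0, "yaw": 0.143}

```text
time_s: 1.35
position: [0.3362, 0.1641, 0.3011]
tool_rot: [[0.136, 0.991, -0.003], [0.991, -0.136, -0.006], [-0.006, -0.003, -1.0]]
ft_force: [0.1, 0.7, -0.9]
grip_width: 0.0855
```

Emit:
carry_out:
  rows:
    - {"tx": -2.7, "ty": 1.4, "tz": 0, "yaw": 0.143}
    - {"tx": -2.5, "ty": 1.8, "tz": 0, "yaw": 0.143}
    - {"tx": -2.2, "ty": 2.1, "tz": 0, "yaw": 0.143}
    - {"tx": -1.9, "ty": 2.4, "tz": 0, "yaw": 0.143}
    - {"tx": -1.5, "ty": 2.6, "tz": 0, "yaw": 0.143}
    - {"tx": -1.1, "ty": 2.8, "tz": 0, "yaw": 0.143}
    - {"tx": -0.7, "ty": 3.0, "tz": 0, "yaw": 0.143}
    - {"tx": -0.3, "ty": 3.0, "tz": 0, "yaw": 0.143}
    - {"tx": 0.2, "ty": 3.0, "tz": 0, "yaw": 0.143}
    - {"tx": 0.6, "ty": 3.0, "tz": 0, "yaw": 0.143}
    - {"tx": 1.0, "ty": 2.9, "tz": 0, "yaw": 0.143}
    - {"tx": 1.4, "ty": 2.7, "tz": 0, "yaw": 0.143}

```text
time_s: 2.55
position: [0.4475, -0.1991, 0.3009]
tool_rot: [[0.937, -0.35, -0.006], [-0.35, -0.937, -0.003], [-0.004, 0.005, -1.0]]
ft_force: [0.7, 0.3, 0.6]
grip_width: 0.0854
```

```bash
python3 - <<'E'
from h import *
s=env.observe(); R=s["tool_rot"]; print(s["time_s"],s["position"].round(3),s["q"].round(1),np.degrees(np.arctan2(R[1,0],R[0,0])))
plan([((0.49,-0.19,0.30),-22,.045)])
E
```

```text
2.55 [ 0.447 -0.199  0.301] [-37.6  12.6  71.7  -0.4  95.8  72.8] -20.4810232467574
[{'tx': 3.67, 'ty': -2.34, 'tz': 0.09, 'yaw': 0.027}]
```

Emit:
carry_out:
  rows:
    - {"tx": 3.7, "ty": -0.5, "tz": 3, "yaw": 0.01}
    - {"tx": 3.7, "ty": -0.5, "tz": 3, "yaw": 0.01}
    - {"tx": 2, "ty": -0.5, "tz": 2, "yaw": 0}
    - {"tx": 0, "ty": 0, "tz": 0, "yaw": 0}
    - {"tx": 0, "ty": 0, "tz": 0, "yaw": 0}

```text
time_s: 3.05
position: [0.5432, -0.2249, 0.2161]
tool_rot: [[0.925, -0.379, -0.008], [-0.379, -0.925, -0.004], [-0.006, 0.006, -1.0]]
ft_force: [-0.4, 0.1, 0.4]
grip_width: 0.0856
```

```bash
python3 - <<'E'
from h import *
import pickle
c=cam("wrist"); s=env.observe(); im=snap("wrist","w1"); pickle.dump((c,s),open("w1.pkl","wb")); print(s["position"],s["qvel"].round(1))
cv2.imwrite("pics/w1v.png",im)
E
```

```text
[ 0.54315087 -0.22492844  0.21610574] [ 0.2  1.6  0.5  0.1 -0.4  0.1]
```

View pics/w1v.png

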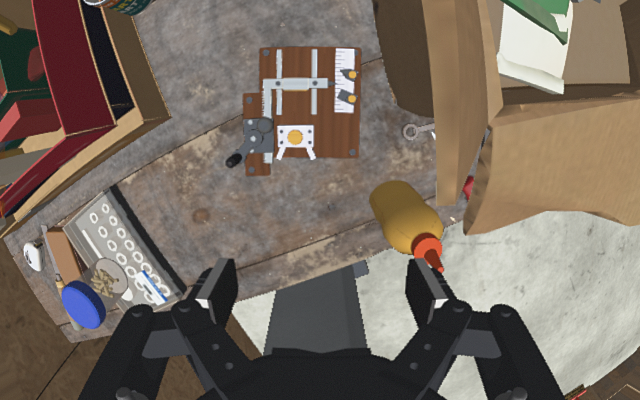

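Emit:
carry_out:
  rows:
    - {"tx": -3, "ty": -2, "tz": 2, "yaw": 0}
    - {"tx": -3, "ty": -2, "tz": 2, "yaw": 0}
    - {"tx": 0, "ty": 0, "tz": 0, "yaw": 0}
    - {"tx": 0, "ty": 0, "tz": 0, "yaw": 0}
    - {"tx": 0, "ty": 0, "tz": 0, "yaw": 0}

```text
time_s: 3.6
position: [0.4993, -0.1642, 0.1809]
tool_rot: [[0.925, -0.381, 0.0], [-0.381, -0.925, -0.009], [0.004, 0.008, -1.0]]
ft_force: [-0.6, -0.0, -1.0]
grip_width: 0.0853
```

```bash
python3 - <<'E'
from h import *
import pickle
c=cam("wrist"); s=env.observe(); im=snap("wrist","w2"); pickle.dump((c,s),open("w2.pkl","wb")); print(s["position"])
c1,_=pickle.load(open("w1.pkl","rb")); w1=cv2.imread("pics/w1.png")
P=onz("wrist",303,110,0.02,c1); u,v=map(int,proj("wrist",P,c)); print(P,u,v)
k=lambda im,x,y:cv2.resize(im[y:y+148,x:x+133],(399,444),interpolation=cv2.INTER_CUBIC)
x2,y2=u-76,max(v-72,0); print("crop2",x2,y2)
cv2.imwrite("pics/c2.png",np.hstack([k(w1,226,38),k(im,x2,y2)]))
E
```

```text
[ 0.49931235 -0.16416289  0.18090506]
[ 0.61605145 -0.23332234  0.02      ] 338 53
crop2 262 0
```

View pics/c2.png

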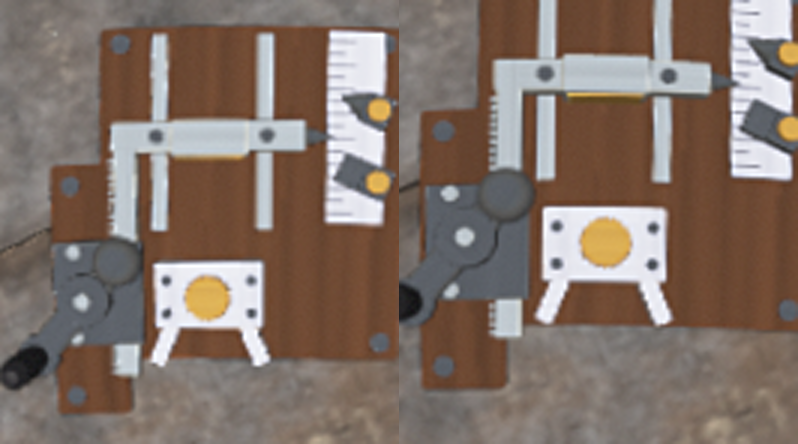

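```bash
cat > m.py <<'E'
from h import *
import pickle
c1=pickle.load(open("w1.pkl","rb"))[0]; c2=pickle.load(open("w2.pkl","rb"))[0]
pts=dict(pointer=((331,137),(736,83)),ptip=((343,97),(752,41)),sq=((336,170),(745,120)),gFL=((153,262),(543,208)),gFR=((263,262),(666,208)),gBL=((153,327),(541,282)),gBR=((263,327),(666,282)),screw=((207,298),(605,242)),axis=((82,301),(464,236)),rodT=((265,133),(669,76)),rodL=((156,135),(545,73)),p1=((70,186),(442,131)),p2=((76,396),(443,367)),p3=((380,342),(788,310)))
X={}
for k,(a,b) in pts.items():
    X[k],e=tri(ray("wrist",226+a[0]/3,38+a[1]/3,c1),ray("wrist",262+(b[0]-399)/3,b[1]/3,c2)); print(k,(X[k]*1000).round(1),np.round(e,1))
F=(X["gFL"]+X["gFR"])/2;B=(X["gBL"]+X["gBR"])/2
y=X["gFL"]-X["gFR"]+X["gBL"]-X["gBR"]; print("lens",np.linalg.norm(F-B)*1e3,np.linalg.norm(y)/2*1e3)
ang=lambda d:np.degrees(np.arctan2(d[1],d[0])).round(2)
print("x angle",ang(F-B),"from y",ang(y)-90,"plate",ang(X["p1"]-X["p2"]),"bar",ang(X["rodL"]-X["rodT"])-90)
for k in range(2):
  c=(c1,c2)[k]; o=((226,38),(262-133,0))[k]
  for z,q in((.016,((265,35),(265,228))),):
    if k==0: a,b=[onz("wrist",o[0]+p[0]/3,o[1]+p[1]/3,z,c) for p in q]; print("rod",ang(a-b),np.linalg.norm(a-b))
pt=onz("wrist",226+12/3,38+374/3,.084,c1); print("peg1",pt*1e3, np.linalg.norm((pt-X["axis"])[:2])*1e3, ang(pt-X["axis"]))
E
python3 m.py
```

```text
pointer [ 630.3 -281.1   16.3] [0.1 0.1]
ptip [ 642.8 -291.2   22.2] [0.3 0.3]
sq [ 616.8 -278.4   16. ] [0.6 0.6]
gFL [ 611.3 -198.9   24.2] [0.4 0.4]
gFR [ 595.  -238.1   26.8] [0.1 0.1]
gBL [ 587.5 -188.2   22.7] [0.4 0.4]
gBR [ 571.  -228.4   25.2] [0.2 0.2]
screw [ 591.1 -213.6   34.7] [0.1 0.1]
axis [ 609.9 -172.1   48.2] [0.2 0.2]
rodT [ 640.7 -258.3   19.7] [0.6 0.6]
rodL [ 657.3 -218.9   19.1] [0. 0.]
p1 [ 654.2 -177.2    8.4] [0.3 0.3]
p2 [ 572.9 -143.     9.4] [0. 0.]
p3 [ 544.9 -269.2    8.4] [0.1 0.1]
lens 26.04350982017321 43.032007795450966
x angle -23.2 from y -22.379999999999995 plate -22.8 bar -22.849999999999994
rod -22.4 0.07730952113448555
peg1 [ 598.44624492 -148.02923326   84.        ] 26.69318075355068 115.38
```

```bash
python3 - <<'E'
from h import *
plan([((.598,-.147,.14),-22.8,.04),((.598,-.147,.066),-22.8,.026)])
E
```

```text
[{'tx': 2.81, 'ty': -1.79, 'tz': 1.37, 'yaw': 0.002}, {'tx': 2.8, 'ty': -1.79, 'tz': 1.37, 'yaw': 0.002}, {'tx': 2.8, 'ty': -1.8, 'tz': 1.37, 'yaw': 0.002}, {'tx': 0.0, 'ty': 0.0, 'tz': 2.47, 'yaw': 0.0}, {'tx': 0.0, 'ty': 0.0, 'tz': 2.47, 'yaw': 0.0}, {'tx': 0.0, 'ty': 0.0, 'tz': 2.47, 'yaw': 0.0}]
```

Emit:
carry_out:
  rows:
    - {"tx": 2.8, "ty": -1.8, "tz": 1.2, "yaw": 0.002}
    - {"tx": 2.8, "ty": -1.8, "tz": 1.2, "yaw": 0.002}
    - {"tx": 2.8, "ty": -1.8, "tz": 1.2, "yaw": 0.002}
    - {"tx": 0, "ty": 0, "tz": 0, "yaw": 0}
    - {"tx": 0, "ty": 0, "tz": 0, "yaw": 0}

```text
time_s: 4.15
position: [0.6046, -0.1512, 0.148]
tool_rot: [[0.921, -0.39, 0.01], [-0.39, -0.921, -0.015], [0.015, 0.01, -1.0]]
ft_force: [0.3, -0.6, -0.6]
grip_width: 0.0854
```

```bash
python3 - <<'E'
from h import *
plan([((.598,-.147,.100),-22.8,.04),((.598,-.147,.066),-22.8,.02)])
E
```

```text
[{'tx': -0.39, 'ty': -0.06, 'tz': 2.4, 'yaw': -0.001}, {'tx': -0.39, 'ty': -0.07, 'tz': 2.4, 'yaw': -0.001}, {'tx': 0.0, 'ty': 0.0, 'tz': 1.7, 'yaw': 0.0}, {'tx': 0.0, 'ty': 0.0, 'tz': 1.7, 'yaw': 0.0}]
```

Emit:
carry_out:
  rows:
    - {"tx": -0.4, "ty": -0.1, "tz": 2.4, "yaw": 0}
    - {"tx": -0.4, "ty": -0.1, "tz": 2.4, "yaw": 0}
    - {"tx": 0, "ty": 0, "tz": 1.7, "yaw": 0}
    - {"tx": 0, "ty": 0, "tz": 1.7, "yaw": 0}
    - {"tx": 0, "ty": 0, "tz": 0, "yaw": 0}

```text
time_s: 4.65
position: [0.5981, -0.1515, 0.0686]
tool_rot: [[0.919, -0.394, 0.017], [-0.393, -0.919, -0.019], [0.023, 0.011, -1.0]]
ft_force: [0.2, -0.5, 0.2]
grip_width: 0.0855
```

Emit:
carry_out:
  rows:
    - {"tx": 0, "ty": 0, "tz": 0, "yaw": 0}
    - {"tx": 0, "ty": 0, "tz": 0, "yaw": 0}
    - {"tx": 0, "ty": 0, "tz": 0, "yaw": 0}
    - {"tx": 0, "ty": 0, "tz": 0, "yaw": 0}
    - {"tx": 0, "ty": 0, "tz": 0, "yaw": 0}
    - {"tx": 0, "ty": 0, "tz": 0, "yaw": 0}
    - {"tx": 0, "ty": 0, "tz": 0, "yaw": 0}
    - {"tx": 0, "ty": 0, "tz": 0, "yaw": 0}
  jaw: 1
  squeeze: 25

```text
time_s: 5.45
position: [0.5994, -0.1534, 0.0742]
tool_rot: [[0.918, -0.395, 0.024], [-0.394, -0.919, -0.023], [0.031, 0.011, -0.999]]
ft_force: [-0.4, -0.3, -0.4]
grip_width: -0.0004
```

```bash
python3 - <<'E'
from h import *
s=env.observe();p=s["position"];A=np.array([.6099,-.1721]);d=p[:2]-A;print(p,s["grip_width"],s["ft_force"],np.linalg.norm(d)*1e3,np.degrees(np.arctan2(d[1],d[0])))
a0=np.arctan2(d[1],d[0]); T=2.57
plan([((*(A+.028*np.array([np.cos(a0+T*i/11),np.sin(a0+T*i/11)])),p[2]),None,.05) for i in range(1,12)])
E
```

```text
[ 0.5994163  -0.15335711  0.07421047] -0.0003558473646058441 [-0.36467943 -0.28244064 -0.37694919] 21.47565665138897 119.2201427227013
[{'tx': -0.85, 'ty': 0.16, 'tz': -0.0, 'yaw': -0.0}, {'tx': -0.2, 'ty': 0.62, 'tz': -0.0, 'yaw': -0.0}, {'tx': -0.05, 'ty': 0.65, 'tz': -0.0, 'yaw': -0.0}, {'tx': 0.11, 'ty': 0.64, 'tz': -0.0, 'yaw': -0.0}, {'tx': 0.25, 'ty': 0.6, 'tz': -0.0, 'yaw': -0.0}, {'tx': 0.38, 'ty': 0.53, 'tz': -0.0, 'yaw': -0.0}, {'tx': 0.5, 'ty': 0.42, 'tz': -0.0, 'yaw': -0.0}, {'tx': 0.58, 'ty': 0.3, 'tz': -0.0, 'yaw': -0.0}, {'tx': 0.63, 'ty': 0.16, 'tz': -0.0, 'yaw': -0.0}, {'tx': 0.65, 'ty': 0.0, 'tz': -0.0, 'yaw': -0.0}, {'tx': 0.64, 'ty': -0.15, 'tz': -0.0, 'yaw': -0.0}]
```

```bash
python3 - <<'E'
from h import *
import pickle
c=cam("wrist"); s=env.observe(); im=snap("wrist","w3"); pickle.dump((c,s),open("w3.pkl","wb"))
print(s["position"],proj("wrist",s["position"],c),proj("wrist",[.5979,-.1468,.084],c),proj("wrist",[.6099,-.1721,.046],c))
cv2.imwrite("pics/c3.png",cv2.resize(im[120:400,150:500],None,fx=2,fy=2,interpolation=cv2.INTER_CUBIC))
E
```

```text
[ 0.5994163  -0.15335711  0.07421047] (np.float64(321.27459175615934), np.float64(241.14006263861114)) (np.float64(312.2068383031264), np.float64(254.19208997207159)) (np.float64(340.04927275037676), np.float64(200.91078806470497))
```

View pics/c3.png

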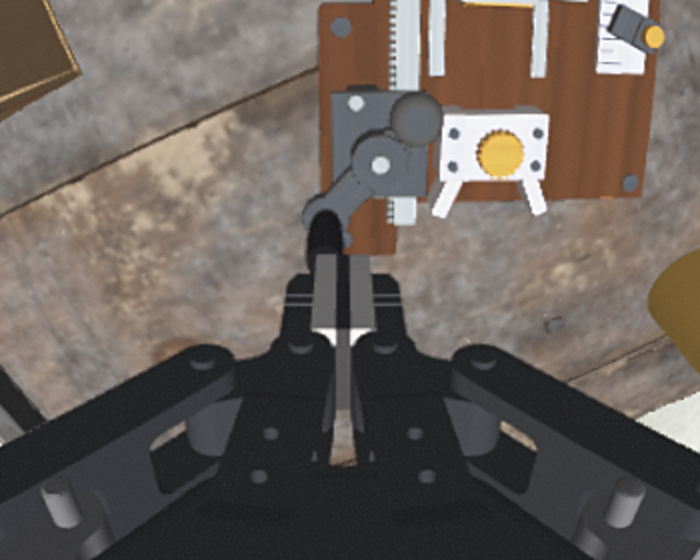

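```bash
python3 - <<'E'
from h import *
import pickle
c,s=pickle.load(open("w3.pkl","rb")); A=np.array([.6099,-.1721])
B=[onz("wrist",150+a/2,120+b/2,.046,c) for a,b in((380,165),(322,217))]
d=B[1][:2]-B[0][:2]; print(B,np.linalg.norm(d),np.degrees(np.arctan2(d[1],d[0])))
th=np.arctan2(d[1],d[0]); P=A+.028*np.array([np.cos(th),np.sin(th)]); u=proj("wrist",[*P,.084],c); print(P,u,(np.array(u)-[150,120])*2, proj("wrist",[*P,.046],c))
R=s["tool_rot"]; print((R.T@(np.array([*P,.084])-s["position"])*1e3))
c1=pickle.load(open("w1.pkl","rb"))[0]
b=onz("wrist",226+45/3,38+350/3,.046,c1)[:2]; print("view1 arm end",b, np.linalg.norm(b-A),np.degrees(np.arctan2(*(b-A)[::-1])))
E
```

```text
[array([ 0.60886806, -0.17164135,  0.046     ]), array([ 0.59934219, -0.14587266,  0.046     ])] 0.027473032982545734 110.28775331137598
[ 0.60019142 -0.14583703] (np.float64(309.1067513710237), np.float64(251.56821222300675)) [318.21350274 263.13642445] (np.float64(310.45969749042354), np.float64(227.48388733970748))
[-1.94804093 -7.10525289 -9.93517766]
view1 arm end [ 0.59860137 -0.15061445] 0.024275246631856838 117.73858136597663
```

```bash
python3 - <<'E'
from h import *
im=cv2.imread("pics/w3.png")[190:290,270:370]; im=np.clip(im.astype(float)*1.8+15,0,255).astype(np.uint8)
cv2.imwrite("pics/c4.png",cv2.resize(im,None,fx=6,fy=6,interpolation=cv2.INTER_CUBIC))
E
```

```text
(no output)
```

View pics/c4.png

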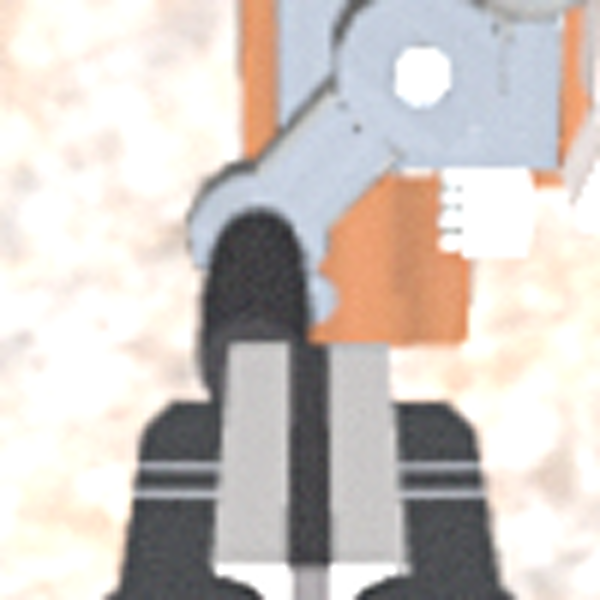

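```bash
python3 - <<'E'
from h import *
import pickle
c,s=pickle.load(open("w3.pkl","rb")); R=s["tool_rot"];p=s["position"]
for x in(0,.011):
  for z in(.011,0,-.01,-.02,-.03): print(x,z,np.round([proj("wrist",p+R@np.array([x,y,z]),c) for y in (-.008,.008)],1).tolist())
print("seen tips row",190+342/6,"cols",270+228/6,270+388/6)
V=c[0]; cp=-V[:3,:3].T@V[:3,3]; print("cam in tool",R.T@(cp-p), R.T@V[:3,:3].T)
A=np.array([.6099,-.1721])
for th in(105,110,115): 
  P=A+.028*np.array([np.cos(np.radians(th)),np.sin(np.radians(th))]); print(th,P,[np.round((np.array(proj("wrist",[*P,z],c))-[270,190])*6) for z in(.046,.065,.084)])
E
```

```text
0 0.011 [[308.8, 233.6], [333.7, 233.6]]
0 0 [[308.2, 241.1], [334.4, 241.1]]
0 -0.01 [[307.5, 248.7], [335.1, 248.7]]
0 -0.02 [[306.8, 257.0], [335.8, 257.0]]
0 -0.03 [[306.0, 266.2], [336.6, 266.2]]
0.011 0.011 [[308.6, 217.7], [334.0, 217.7]]
0.011 0 [[307.9, 224.6], [334.7, 224.6]]
0.011 -0.01 [[307.2, 231.5], [335.4, 231.5]]
0.011 -0.02 [[306.4, 239.1], [336.2, 239.1]]
0.011 -0.03 [[305.5, 247.6], [337.1, 247.6]]
seen tips row 247.0 cols 308.0 334.6666666666667
cam in tool [ 8.33560038e-02 -7.87162271e-05 -1.70084193e-01] [[-3.06877719e-04  9.47771650e-01  3.18949535e-01]
 [ 9.99999952e-01  2.80966832e-04  1.27246797e-04]
 [ 3.09866664e-05  3.18949559e-01 -9.47771691e-01]]
105 [ 0.60265307 -0.14505408] [array([228., 209.]), array([223., 274.]), array([217., 351.])]
110 [ 0.60032344 -0.14578861] [array([242., 224.]), array([238., 290.]), array([234., 368.])]
115 [ 0.59806669 -0.14672338] [array([257., 238.]), array([255., 304.]), array([252., 384.])]
```

Emit:
carry_out:
  rows:
    - {"tx": -0.2, "ty": -0.3, "tz": -1, "yaw": 0}
    - {"tx": -0.2, "ty": -0.3, "tz": 0.1, "yaw": 0}
    - {"tx": 0, "ty": 0, "tz": 0.1, "yaw": 0}
    - {"tx": 0, "ty": 0, "tz": 0.1, "yaw": 0}
    - {"tx": 0, "ty": 0, "tz": 0.1, "yaw": 0}
    - {"tx": 0, "ty": 0, "tz": 0.1, "yaw": 0}
    - {"tx": 0, "ty": 0, "tz": 0.1, "yaw": 0}
  jaw: -1

```text
time_s: 6.2
position: [0.5979, -0.1453, 0.0784]
tool_rot: [[0.919, -0.395, 0.024], [-0.394, -0.919, -0.023], [0.031, 0.011, -0.999]]
ft_force: [-0.8, -0.2, 0.2]
grip_width: 0.0854
```

```bash
python3 - <<'E'
from h import *
s=env.observe(); print(s["position"],s["tool_rot"][:,2],s["q"])
plan([((.5985,-.147,.042),-22.8,.015)])
E
```

```text
[ 0.59785362 -0.14530601  0.07841183] [ 0.02426356 -0.02254698 -0.99945131] [-24.38589496  33.75777525  75.52883942  -0.64586572  68.91466031
  89.06979733]
[{'tx': 0.04, 'ty': 0.04, 'tz': 1.21, 'yaw': -0.002}, {'tx': 0.04, 'ty': 0.04, 'tz': 1.21, 'yaw': -0.002}, {'tx': 0.04, 'ty': 0.04, 'tz': 1.21, 'yaw': -0.002}]
```

Emit:
carry_out:
  rows:
    - {"tx": 0, "ty": 0.1, "tz": 1.2, "yaw": 0}
    - {"tx": 0, "ty": 0, "tz": 1.2, "yaw": 0}
    - {"tx": 0, "ty": 0, "tz": 1.2, "yaw": 0}
    - {"tx": 0, "ty": 0, "tz": 0.1, "yaw": 0}

```text
time_s: 6.6
position: [0.5978, -0.1472, 0.0371]
tool_rot: [[0.918, -0.395, 0.023], [-0.394, -0.919, -0.022], [0.029, 0.011, -1.0]]
ft_force: [-0.9, 0.5, 0.6]
grip_width: 0.0854
```

Emit:
carry_out:
  rows:
    - {"tx": 0, "ty": 0, "tz": 0.1, "yaw": 0}
    - {"tx": 0, "ty": 0, "tz": 0.05, "yaw": 0}
    - {"tx": 0, "ty": 0, "tz": 0.05, "yaw": 0}
    - {"tx": 0, "ty": 0, "tz": 0.05, "yaw": 0}
    - {"tx": 0, "ty": 0, "tz": 0.05, "yaw": 0}
    - {"tx": 0, "ty": 0, "tz": 0.05, "yaw": 0}
    - {"tx": 0, "ty": 0, "tz": 0.05, "yaw": 0}
  jaw: 1
  squeeze: 25

```text
time_s: 7.3
position: [0.5983, -0.1472, 0.0341]
tool_rot: [[0.918, -0.395, 0.024], [-0.394, -0.919, -0.022], [0.031, 0.011, -0.999]]
ft_force: [-2.4, 0.4, 5.4]
grip_width: 0.011
```

```bash
python3 - <<'E'
from h import *
s=env.observe();p=s["position"];A=np.array([.6099,-.1721]);d=p[:2]-A;print(p,s["grip_width"],s["ft_force"],np.linalg.norm(d)*1e3,np.degrees(np.arctan2(d[1],d[0])))
a0=np.radians(115); a0=np.arctan2(d[1],d[0]); T=2.57
plan([((*(p[:2]+.028*np.array([np.cos(a0+T*i/11)-np.cos(a0),np.sin(a0+T*i/11)-np.sin(a0)])),p[2]),None,.05) for i in range(1,12)])
E
```

```text
[ 0.59834047 -0.14719001  0.03409762] 0.011036880764510787 [-2.39970671  0.40820102  5.44921817] 27.461435207824906 114.89373960745432
[{'tx': -0.38, 'ty': 0.53, 'tz': -0.0, 'yaw': -0.0}, {'tx': -0.24, 'ty': 0.61, 'tz': -0.0, 'yaw': -0.0}, {'tx': -0.1, 'ty': 0.65, 'tz': -0.0, 'yaw': -0.0}, {'tx': 0.06, 'ty': 0.65, 'tz': -0.0, 'yaw': -0.0}, {'tx': 0.21, 'ty': 0.62, 'tz': -0.0, 'yaw': -0.0}, {'tx': 0.34, 'ty': 0.55, 'tz': -0.0, 'yaw': -0.0}, {'tx': 0.46, 'ty': 0.46, 'tz': -0.0, 'yaw': -0.0}, {'tx': 0.56, 'ty': 0.34, 'tz': -0.0, 'yaw': -0.0}, {'tx': 0.62, 'ty': 0.2, 'tz': -0.0, 'yaw': -0.0}, {'tx': 0.65, 'ty': 0.05, 'tz': -0.0, 'yaw': -0.0}, {'tx': 0.65, 'ty': -0.1, 'tz': -0.0, 'yaw': -0.0}]
```

Emit:
carry_out:
  rows:
    - {"tx": -0.4, "ty": 0.5, "tz": -0.1, "yaw": 0}
    - {"tx": -0.25, "ty": 0.6, "tz": 0, "yaw": 0}
    - {"tx": -0.1, "ty": 0.65, "tz": 0, "yaw": 0}
    - {"tx": 0.05, "ty": 0.65, "tz": 0, "yaw": 0}
    - {"tx": 0.2, "ty": 0.6, "tz": 0, "yaw": 0}
    - {"tx": 0.35, "ty": 0.55, "tz": 0, "yaw": 0}

```text
time_s: 7.9
position: [0.5795, -0.1666, 0.0339]
tool_rot: [[0.921, -0.39, 0.018], [-0.39, -0.921, 0.0], [0.016, -0.007, -1.0]]
ft_force: [-2.7, 8.1, 5.9]
grip_width: 0.0109
```

```bash
cat > arc.py <<'E'
from h import *
import sys
s=env.observe();p=s["position"];A=np.array([.6099,-.1721]);d=p[:2]-A;a0=np.arctan2(d[1],d[0]);print(p,s["grip_width"],s["ft_force"],np.linalg.norm(d)*1e3,np.degrees(a0),s["tool_rot"][:,2])
T=np.radians(float(sys.argv[1]))-a0%(2*np.pi);n=int(abs(T)/.23)+1
plan([((*(A+.0278*np.array([np.cos(a0+T*i/n),np.sin(a0+T*i/n)])),p[2]),None,.05) for i in range(1,n+1)])
E
python3 arc.py 262
```

```text
[ 0.57954445 -0.16658957  0.03389985] 0.010939341643718285 [-2.67664306  8.11494232  5.9385797 ] 30.851648914925768 169.71115875289416 [ 1.75659819e-02  8.99236086e-05 -9.99845702e-01]
[{'tx': 0.47, 'ty': 0.46, 'tz': -0.0, 'yaw': -0.0}, {'tx': 0.28, 'ty': 0.48, 'tz': -0.0, 'yaw': -0.0}, {'tx': 0.37, 'ty': 0.42, 'tz': -0.0, 'yaw': -0.0}, {'tx': 0.45, 'ty': 0.34, 'tz': -0.0, 'yaw': -0.0}, {'tx': 0.5, 'ty': 0.24, 'tz': -0.0, 'yaw': -0.0}, {'tx': 0.54, 'ty': 0.13, 'tz': -0.0, 'yaw': -0.0}, {'tx': 0.56, 'ty': 0.02, 'tz': -0.0, 'yaw': -0.0}, {'tx': 0.55, 'ty': -0.09, 'tz': -0.0, 'yaw': -0.0}]
```

Emit:
carry_out:
  rows:
    - {"tx": 0.5, "ty": 0.55, "tz": -0.05, "yaw": 0}
    - {"tx": 0.35, "ty": 0.6, "tz": 0, "yaw": 0}
    - {"tx": 0.45, "ty": 0.5, "tz": 0, "yaw": 0}
    - {"tx": 0.55, "ty": 0.4, "tz": 0, "yaw": 0}
    - {"tx": 0.6, "ty": 0.3, "tz": 0, "yaw": 0}

```text
time_s: 8.4
position: [0.5888, -0.1895, 0.0338]
tool_rot: [[0.922, -0.386, 0.008], [-0.386, -0.922, 0.016], [0.001, -0.017, -1.0]]
ft_force: [-7.5, 7.4, 6.8]
grip_width: 0.0106
```

```bash
python3 arc.py 262
```

```text
[ 0.5888074  -0.18954771  0.03382751] 0.010580738746037726 [-7.47775943  7.40675847  6.84937409] 27.373716249096066 -140.40260074065418 [ 0.00762844  0.01566211 -0.99984824]
[{'tx': 0.46, 'ty': 0.23, 'tz': -0.0, 'yaw': -0.0}, {'tx': 0.5, 'ty': 0.1, 'tz': -0.0, 'yaw': -0.0}, {'tx': 0.51, 'ty': 0.01, 'tz': -0.0, 'yaw': -0.0}, {'tx': 0.51, 'ty': -0.08, 'tz': -0.0, 'yaw': -0.0}]
```

Emit:
carry_out:
  rows:
    - {"tx": 0.55, "ty": 0.3, "tz": -0.05, "yaw": 0}
    - {"tx": 0.6, "ty": 0.15, "tz": 0, "yaw": 0}
    - {"tx": 0.6, "ty": 0.0, "tz": 0, "yaw": 0}
    - {"tx": 0.6, "ty": -0.1, "tz": 0, "yaw": 0}

```text
time_s: 8.8
position: [0.602, -0.1979, 0.0338]
tool_rot: [[0.926, -0.378, -0.011], [-0.378, -0.926, 0.016], [-0.016, -0.011, -1.0]]
ft_force: [-12.7, -16.2, 9.0]
grip_width: 0.0108
```

```bash
python3 arc.py 262
python3 - <<'E'
from h import *
import pickle
c=cam("wrist"); s=env.observe(); im=snap("wrist","w4"); pickle.dump((c,s),open("w4.pkl","wb"))
J=np.array([.6032,-.2185]);x=np.array([.9219,-.3875]);y=np.array([.3875,.9219])
for k,P in dict(ptip=[.6428,-.2912,.020],old=[.6303,-.2811,.0163],new=[*(np.array([.6303,-.2811])+x*.0154),.0163]).items(): print(k,np.round(proj("wrist",P,c),1))
u,v=map(int,proj("wrist",[.6428,-.2912,.02],c)); x0,y0=u-60,max(v-40,0);print(x0,y0)
cv2.imwrite("pics/c5.png",cv2.resize(im[y0:y0+90,x0:x0+100],None,fx=6,fy=6,interpolation=cv2.INTER_CUBIC))
E
```

```text
[ 0.60195195 -0.19787876  0.03378236] 0.010768165513989163 [-12.68172822 -16.24262389   8.9982143 ] 26.97620967585522 -107.13545963652159 [-0.01052623  0.01614336 -0.99981428]
[{'tx': 0.44, 'ty': 0.01, 'tz': -0.0, 'yaw': -0.0}]
ptip [437.7 121.1]
old [427.3 144.4]
new [429.  120.1]
377 81
```

View pics/c5.png

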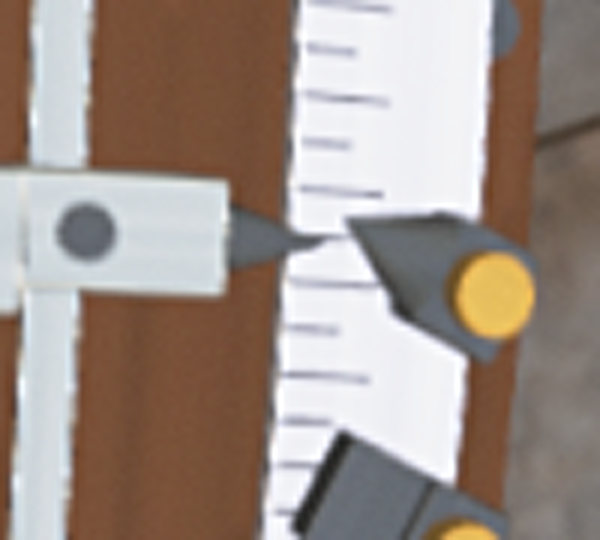

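```bash
python3 - <<'E'
from h import *
import pickle
c,_=pickle.load(open("w4.pkl","rb")); x=np.array([.9219,-.3875])
q=lambda a,b,z:onz("wrist",377+a/6,81+b/6,z,c)
for z in(.016,.019,.022): P,T=q(325,240,z),q(348,218,z);print(z,P,T,x@(T-P)[:2]*1e3)
a,b=q(300,50,.01),q(265,500,.01);d=a-b;print(np.degrees(np.arctan2(d[1],d[0])))
print("tick",x@(q(340,98,.01)-q(325,283,.01))[:2]*1e3)
E
python3 arc.py 285
```

```text
0.016 [ 0.64341581 -0.28831648  0.016     ] [ 0.64477891 -0.29150606  0.016     ] 2.4926053228631373
0.019 [ 0.64401929 -0.28741238  0.019     ] [ 0.64536047 -0.29055067  0.019     ] 2.452521566513595
0.022 [ 0.64462277 -0.28650828  0.022     ] [ 0.64594203 -0.28959528  0.022     ] 2.4124378101638055
-23.414320120747472
tick 20.092767018626564
[ 0.60291676 -0.19835166  0.03386145] 0.0106438891940492 [ -9.94741035 -13.33028139   2.60790812] 27.164595486361613 -104.89636695759052 [-0.0098864   0.01456723 -0.99984502]
[{'tx': 0.48, 'ty': -0.04, 'tz': -0.0, 'yaw': -0.0}, {'tx': 0.45, 'ty': -0.18, 'tz': -0.0, 'yaw': -0.0}, {'tx': 0.41, 'ty': -0.26, 'tz': -0.0, 'yaw': -0.0}]
```

Emit:
carry_out:
  rows:
    - {"tx": 0.5, "ty": -0.1, "tz": 0, "yaw": 0}
    - {"tx": 0.5, "ty": -0.2, "tz": 0, "yaw": 0}
    - {"tx": 0.4, "ty": -0.25, "tz": 0, "yaw": 0}

```text
time_s: 9.15
position: [0.6125, -0.201, 0.0337]
tool_rot: [[0.927, -0.373, -0.022], [-0.373, -0.928, 0.007], [-0.023, 0.002, -1.0]]
ft_force: [-8.5, -4.9, 3.3]
grip_width: 0.0106
```

```bash
python3 arc.py 279
cat > pc.py <<'E'
from h import *
import pickle,sys
n=sys.argv[1];c=cam("wrist"); s=env.observe(); im=snap("wrist",n); pickle.dump((c,s),open(n+".pkl","wb"))
u,v=proj("wrist",[.6453,-.2905,.019],c); x0,y0=int(u)-54,max(int(v)-36,0);print("crop",x0,y0)
cr=im[y0:y0+75,x0:x0+90]; cv2.imwrite(f"pics/{n}c.png",cv2.resize(cr,None,fx=6,fy=6,interpolation=cv2.INTER_CUBIC))
# dark steel mask: low saturation, dark
h=cv2.cvtColor(cr,cv2.COLOR_BGR2HSV); m=((h[...,2]<125)&(h[...,1]<70)).astype(np.uint8)
k,l,st,ce=cv2.connectedComponentsWithStats(m)
for i in range(1,k):
    if st[i,4]>25:
        ys,xs=np.where(l==i); r,lf=xs.argmax(),xs.argmin()
        print("blob",st[i],"right tip",xs.max()+x0,ys[xs==xs.max()].mean()+y0,"left tip",xs.min()+x0,ys[xs==xs.min()].mean()+y0)
E
python3 pc.py w5
```

```text
[ 0.61249698 -0.20100455  0.03373384] 0.010557174205533666 [-8.4876416  -4.87947728  3.25728836] 29.020984458912046 -84.8659393852361 [-0.02239094  0.00694349 -0.99972518]
[{'tx': 0.11, 'ty': -0.2, 'tz': -0.0, 'yaw': -0.0}]
crop 381 99
blob [79  0  4  9 30] right tip 463 101.5 left tip 460 103.0
blob [86  0  4 21 73] right tip 470 108.83333333333333 left tip 467 111.5
blob [ 35  15  14  26 106] right tip 429 136.0 left tip 416 134.5
blob [ 55  22  35  38 465] right tip 470 137.48275862068965 left tip 436 136.5
blob [ 7 32  9  8 57] right tip 396 134.5 left tip 388 134.5
blob [79 56  7 19 62] right tip 466 168.0 left tip 460 172.5
blob [50 71 10  4 26] right tip 440 173.0 left tip 431 173.0
```

View pics/w5c.png

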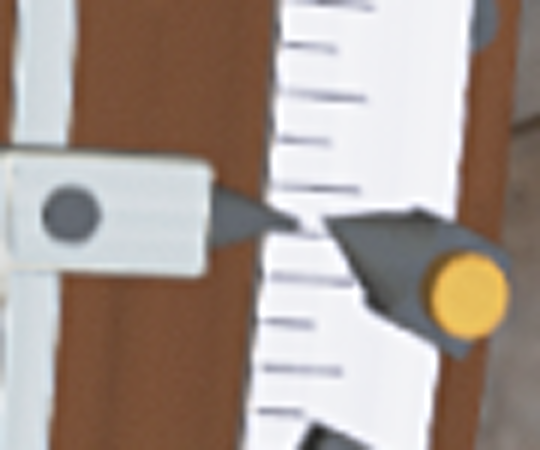

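```bash
python3 - <<'E'
from h import *
import pickle
C={n:pickle.load(open(n+".pkl","rb"))[0] for n in("w1","w2","w4","w5")}
def ls(rs):
    A=np.zeros((3,3));b=np.zeros(3)
    for o,d in rs: P=np.eye(3)-np.outer(d,d);A+=P;b+=P@o
    X=np.linalg.solve(A,b);return X*1e3,[((np.eye(3)-np.outer(d,d))@(X-o)*1e3).round(1) for o,d in rs]
px={"w1":(226+343/3,38+97/3),"w2":(262+353/3,41/3),"w4":(377+348/6,81+218/6),"w5":(381+326/6,99+217/6)}
R={n:ray("wrist",*px[n],C[n]) for n in px}
print(ls(R.values())); 
for a in("w1","w2"):
  for b in("w4","w5"): print(a,b,ls([R[a],R[b]])[0])
for n in C: V=C[n][0]; print(n,(-V[:3,:3].T@V[:3,3]).round(3))
E
```

```text
(array([ 644.01632199, -292.39723171,   14.08023405]), [array([ 0.5, -0.6,  0.1]), array([-0.1,  1.2, -0.4]), array([-0.4, -0.2,  0.1]), array([-0.1, -0.4,  0.1])])
w1 w4 [ 643.84637019 -292.25516768   12.59387953]
w1 w5 [ 643.69167425 -292.12101079   12.90554079]
w2 w4 [ 644.25190956 -293.16471239   13.27925447]
w2 w5 [ 644.10294205 -292.85514127   14.06507296]
w1 [ 0.622 -0.256  0.386]
w2 [ 0.576 -0.194  0.351]
w4 [ 0.681 -0.232  0.203]
w5 [ 0.694 -0.233  0.202]
```

Emit:
carry_out:
  rows:
    - {"tx": 0.3, "ty": -0.15, "tz": 0, "yaw": 0}
    - {"tx": 0.25, "ty": -0.15, "tz": 0, "yaw": 0}

```text
time_s: 9.4
position: [0.6166, -0.2013, 0.0336]
tool_rot: [[0.927, -0.374, -0.028], [-0.374, -0.928, 0.006], [-0.028, 0.005, -1.0]]
ft_force: [-6.7, -0.7, 3.8]
grip_width: 0.0108
```

Emit:
carry_out:
  rows:
    - {"tx": 0, "ty": 0, "tz": 0, "yaw": 0}
    - {"tx": 0, "ty": 0, "tz": 0, "yaw": 0}
    - {"tx": 0, "ty": 0, "tz": 0, "yaw": 0}
    - {"tx": 0, "ty": 0, "tz": 0, "yaw": 0}
    - {"tx": 0, "ty": 0, "tz": -1, "yaw": 0}
    - {"tx": 0, "ty": 0, "tz": -2, "yaw": 0}
    - {"tx": 0, "ty": 0, "tz": -3, "yaw": 0}
    - {"tx": -1, "ty": 0, "tz": -3, "yaw": 0}
    - {"tx": -1, "ty": 0, "tz": 0, "yaw": 0}
    - {"tx": 0, "ty": 0, "tz": 0, "yaw": 0}
  jaw: -1

```text
time_s: 10.4
position: [0.6, -0.1946, 0.1294]
tool_rot: [[0.927, -0.374, -0.026], [-0.374, -0.928, 0.006], [-0.027, 0.005, -1.0]]
ft_force: [0.2, -0.7, -0.3]
grip_width: 0.0855
```

```bash
python3 pc.py w6
```

```text
crop 346 68
blob [ 56   8  34  46 505] right tip 435 92.81818181818181 left tip 402 106.5
blob [41 32  9  8 46] right tip 395 104.0 left tip 387 103.5
blob [76 56  5 11 40] right tip 426 129.5 left tip 422 130.5
blob [ 50  62  29  13 185] right tip 424 139.0 left tip 396 139.0
```

View pics/w6c.png

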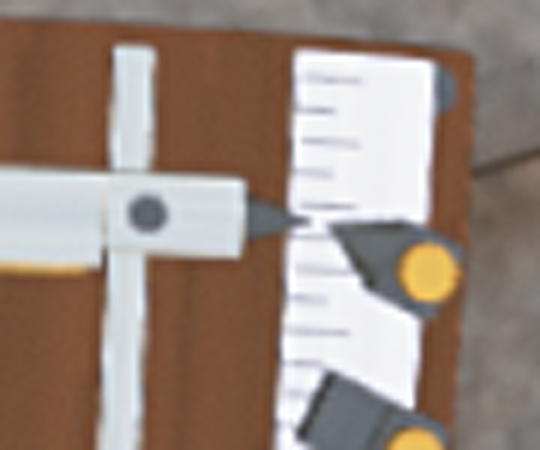

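```bash
python3 - <<'E'
from h import *
plan([((.56,-.14,.26),-22.8,.05),((.42,.29,.24),-22.8,.048)])
E
```

```text
[{'tx': -1.94, 'ty': -1.19, 'tz': -4.35, 'yaw': 0.005}, {'tx': -1.95, 'ty': -1.18, 'tz': -4.35, 'yaw': 0.005}, {'tx': -1.96, 'ty': -1.17, 'tz': -4.35, 'yaw': 0.005}, {'tx': -2.96, 'ty': -3.42, 'tz': 0.2, 'yaw': -0.0}, {'tx': -2.96, 'ty': -3.42, 'tz': 0.2, 'yaw': -0.0}, {'tx': -2.96, 'ty': -3.42, 'tz': 0.2, 'yaw': -0.0}, {'tx': -2.96, 'ty': -3.42, 'tz': 0.2, 'yaw': -0.0}, {'tx': -2.96, 'ty': -3.42, 'tz': 0.2, 'yaw': -0.0}, {'tx': -2.96, 'ty': -3.42, 'tz': 0.2, 'yaw': -0.0}, {'tx': -2.96, 'ty': -3.42, 'tz': 0.2, 'yaw': -0.0}, {'tx': -2.96, 'ty': -3.42, 'tz': 0.2, 'yaw': -0.0}, {'tx': -2.96, 'ty': -3.42, 'tz': 0.2, 'yaw': -0.0}]
[{'tx': -2.96, 'ty': -3.42, 'tz': 0.2, 'yaw': -0.0}]
```

Emit:
carry_out:
  rows:
    - {"tx": -1.9, "ty": -1.2, "tz": -4.5, "yaw": 0.005}
    - {"tx": -1.9, "ty": -1.2, "tz": -4.5, "yaw": 0.005}
    - {"tx": -2, "ty": -1.2, "tz": -4.5, "yaw": 0.005}
    - {"tx": -3, "ty": -3.4, "tz": 0, "yaw": 0}
    - {"tx": -3, "ty": -3.4, "tz": 0, "yaw": 0}
    - {"tx": -3, "ty": -3.4, "tz": 0, "yaw": 0}
    - {"tx": -3, "ty": -3.4, "tz": 0, "yaw": 0}
    - {"tx": -3, "ty": -3.4, "tz": 0, "yaw": 0}
    - {"tx": -3, "ty": -3.4, "tz": 0, "yaw": 0}
    - {"tx": -3, "ty": -3.4, "tz": 0, "yaw": 0}
    - {"tx": -2.8, "ty": -3.2, "tz": 0, "yaw": 0}
    - {"tx": 0, "ty": 0, "tz": 0, "yaw": 0}

```text
time_s: 11.65
position: [0.4465, 0.2131, 0.267]
tool_rot: [[0.919, -0.392, -0.04], [-0.392, -0.92, 0.011], [-0.042, 0.006, -0.999]]
ft_force: [0.3, -0.6, -0.6]
grip_width: 0.0856
```

```bash
python3 - <<'E'
from h import *
import pickle
c=cam("wrist"); s=env.observe(); im=snap("wrist","w7"); pickle.dump((c,s),open("w7.pkl","wb"))
print(s["position"],s["tool_rot"][:,2],s["q"].round(1),s["qvel"].round(1))
for P in((.44,.371,.0135),(.641,.291,.0105)): print(proj("wrist",P,c))
E
```

```text
[0.44645362 0.21311807 0.26697778] [-0.04043304  0.01104962 -0.99912115] [ 11.1  14.8  74.2   1.1  93.1 124.3] [-2.6  0.9  0.3 -1.7 -0.5 -2. ]
(np.float64(224.79358657434955), np.float64(199.0085983750779))
(np.float64(212.30360219052315), np.float64(51.01281600904349))
```

View pics/w7.png

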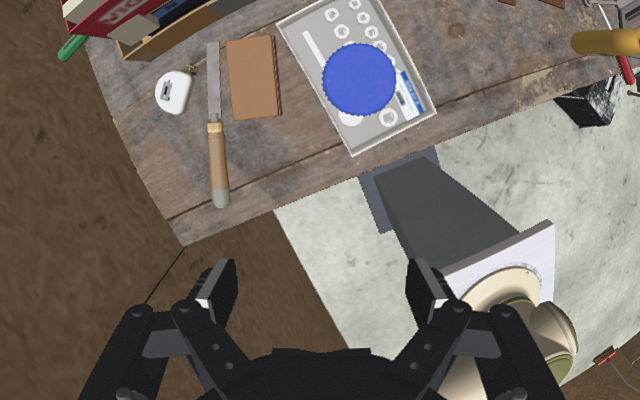

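```bash
cat > ch.py <<'E'
from h import *
import pickle,sys
def chisel(n,box):
    c=pickle.load(open(n+".pkl","rb"))[0]; im=cv2.imread(f"pics/{n}.png"); x0,y0,x1,y1=box
    h=cv2.cvtColor(im,cv2.COLOR_BGR2HSV)[y0:y1,x0:x1].astype(int)
    m=((h[...,0]>8)&(h[...,0]<24)&(h[...,1]>90)&(h[...,2]>105)).astype(np.uint8); m=cv2.morphologyEx(m,cv2.MORPH_OPEN,np.ones((3,3)))
    k,l,st,ce=cv2.connectedComponentsWithStats(m)
    for i in range(1,k):
        if st[i,4]>60:
            ys,xs=np.where(l==i); f=cv2.fitLine(np.c_[xs,ys].astype(np.float32),cv2.DIST_L2,0,.01,.01).ravel()
            print(n,"blob",st[i]+[x0,y0,0,0,0],ce[i]+[x0,y0],"dir",f[:2])
    return c
if __name__=="__main__":
    c=chisel("w7",(195,30,235,215))
    E,F,B=[onz("wrist",*p,z,c) for p,z in(((213,42.5),.012),((215,124),.0135),((221.5,207),.0135))]
    print(E,F,B,np.linalg.norm(E-B)); a=lambda d:np.degrees(np.arctan2(d[1],d[0])); print(a(E-B),a(E-F),a(F-B))
E
python3 ch.py
```

```text
w7 blob [226  40   9  77 455] [231.08351648  69.6043956 ] dir [0.04915385 0.9987912 ]
w7 blob [215 122  13  66 358] [221.39385475 153.66759777] dir [0.09903889 0.9950836 ]
[0.65131829 0.28476554 0.012     ] [0.54521203 0.33114026 0.0135    ] [0.43080157 0.38234872 0.0135    ] 0.2411479840414815
-23.870374908678023 -23.608178758827687 -24.11259502206405
```

```bash
python3 - <<'E'
from h import *
plan([((.495,.354,.12),-23.9,.048)])
E
```

```text
[{'tx': -0.25, 'ty': -3.0, 'tz': 2.93, 'yaw': 0.002}, {'tx': -0.25, 'ty': -3.0, 'tz': 2.93, 'yaw': 0.002}, {'tx': -0.26, 'ty': -3.0, 'tz': 2.93, 'yaw': 0.002}, {'tx': -0.27, 'ty': -3.0, 'tz': 2.93, 'yaw': 0.002}, {'tx': -0.28, 'ty': -3.0, 'tz': 2.93, 'yaw': 0.002}]
```

Emit:
carry_out:
  rows:
    - {"tx": -0.2, "ty": -3, "tz": 2.9, "yaw": 0.002}
    - {"tx": -0.2, "ty": -3, "tz": 2.9, "yaw": 0.002}
    - {"tx": -0.2, "ty": -3, "tz": 2.9, "yaw": 0.002}
    - {"tx": -0.2, "ty": -3, "tz": 2.9, "yaw": 0.002}
    - {"tx": -0.2, "ty": -3, "tz": 2.5, "yaw": 0.002}
    - {"tx": 0, "ty": 0, "tz": 0, "yaw": 0}

```text
time_s: 12.3
position: [0.4995, 0.3528, 0.1167]
tool_rot: [[0.911, -0.411, -0.041], [-0.411, -0.912, 0.006], [-0.04, 0.011, -0.999]]
ft_force: [-0.3, -0.8, -0.9]
grip_width: 0.0855
```

```bash
python3 - <<'E'
from h import *
import pickle
from ch import chisel
c=cam("wrist"); s=env.observe(); im=snap("wrist","w8"); pickle.dump((c,s),open("w8.pkl","wb"))
R=s["tool_rot"];print(s["position"],R[:,2],np.degrees(np.arctan2(R[1,0],R[0,0])),s["qvel"].round(1))
Q={k:proj("wrist",P,c) for k,P in dict(E=(.6513,.2848,.012),F=(.5452,.3311,.0135),B=(.4308,.3823,.0135)).items()}; print(Q)
(u,v)=Q["F"]; chisel("w8",(int(u)-30,max(int(v)-90,0),int(u)+30,min(int(v)+150,400)))
plan([((.495,.354,.04),-23.9,.02)])
E
```

```text
[0.49945857 0.35277862 0.11665282] [-0.04081938  0.00633064 -0.99914649] -24.284833482860346 [-2.8 -2.2  0.1 -1.2  1.2 -1.4]
{'E': (np.float64(319.30720834096223), np.float64(2.801524302590451)), 'F': (np.float64(321.0101896408775), np.float64(132.66929743231248)), 'B': (np.float64(321.39126534538804), np.float64(257.4898709399676))}
w8 blob [306 130   9 103 552] [309.80797101 179.59601449] dir [0.0076611 0.9999707]
w8 blob [324 130  12 102 548] [330.65510949 179.64233577] dir [0.03704685 0.99931353]
[{'tx': -0.13, 'ty': -0.0, 'tz': 1.96, 'yaw': -0.002}, {'tx': -0.13, 'ty': -0.0, 'tz': 1.96, 'yaw': -0.002}, {'tx': -0.13, 'ty': -0.0, 'tz': 1.96, 'yaw': -0.002}, {'tx': -0.13, 'ty': -0.0, 'tz': 1.96, 'yaw': -0.002}]
```

Emit:
carry_out:
  rows:
    - {"tx": 0, "ty": 0, "tz": 2, "yaw": 0}
    - {"tx": 0, "ty": 0, "tz": 2, "yaw": 0}
    - {"tx": 0, "ty": 0, "tz": 2, "yaw": 0}
    - {"tx": 0, "ty": 0, "tz": 2, "yaw": 0}
    - {"tx": 0, "ty": 0, "tz": 1.5, "yaw": 0}
    - {"tx": 0, "ty": 0, "tz": 0.3, "yaw": 0}

```text
time_s: 12.95
position: [0.503, 0.3439, 0.0227]
tool_rot: [[0.907, -0.42, -0.03], [-0.419, -0.908, 0.008], [-0.031, 0.005, -1.0]]
ft_force: [-0.1, 0.6, 0.8]
grip_width: 0.0856
```

Emit:
carry_out:
  rows:
    - {"tx": 0, "ty": 0, "tz": 0.5, "yaw": 0}
    - {"tx": 0, "ty": 0, "tz": 0.5, "yaw": 0}
    - {"tx": 0, "ty": 0, "tz": 0.5, "yaw": 0}

```text
time_s: 13.25
position: [0.5051, 0.3424, 0.01]
tool_rot: [[0.906, -0.422, -0.025], [-0.422, -0.907, 0.01], [-0.027, 0.002, -1.0]]
ft_force: [0.1, -0.7, -0.0]
grip_width: 0.0854
```

Emit:
carry_out:
  rows:
    - {"tx": -0.5, "ty": -0.4, "tz": 0.5, "yaw": -0.01}
    - {"tx": -0.5, "ty": -0.4, "tz": 0.5, "yaw": -0.01}
    - {"tx": -0.1, "ty": -0.1, "tz": 0.4, "yaw": 0}

```text
time_s: 13.55
position: [0.4984, 0.3564, -0.004]
tool_rot: [[0.915, -0.402, -0.024], [-0.402, -0.916, 0.01], [-0.026, 0.0, -1.0]]
ft_force: [0.2, 1.0, 0.2]
grip_width: 0.0853
```

Emit:
carry_out:
  rows:
    - {"tx": -0.1, "ty": -0.1, "tz": 0.4, "yaw": 0}
    - {"tx": -0.1, "ty": -0.1, "tz": 0.4, "yaw": 0}

```text
time_s: 13.75
position: [0.4967, 0.3599, -0.0127]
tool_rot: [[0.916, -0.401, -0.024], [-0.401, -0.916, 0.01], [-0.026, 0.0, -1.0]]
ft_force: [-0.1, -0.5, -0.4]
grip_width: 0.0852
```

```bash
python3 - <<'E'
from h import *
import pickle
from ch import chisel
c=cam("wrist"); s=env.observe(); im=snap("wrist","w9"); pickle.dump((c,s),open("w9.pkl","wb"))
R=s["tool_rot"];print(s["position"],R[:,2],np.degrees(np.arctan2(R[1,0],R[0,0])),s["ft_force"])
d=(s["position"]-[.541,.3335,0])[:2];print("along y",d@[-.914,.405],"lat",d@[.405,.914])
print(proj("wrist",[.541,.3335,.0135],c)); chisel("w9",(270,60,370,330))
E
```

```text
[ 0.49672921  0.3598828  -0.01270372] [-0.02411943  0.0103205  -0.99965581] -23.648708809757906 [-0.08334874 -0.48895578 -0.44522625]
along y 0.05114853347149823 lat 0.006184212400970272
(np.float64(334.8886607042596), np.float64(170.3520494282564))
w9 blob [ 307  156   52  170 3327] [331.47279832 233.1974752 ] dir [ 0.0131132 -0.999914 ]
```

Emit:
carry_out:
  rows:
    - {"tx": 0, "ty": 0.4, "tz": 0.5, "yaw": 0}
    - {"tx": 0, "ty": 0.2, "tz": 0.5, "yaw": 0}

```text
time_s: 14.0
position: [0.4937, 0.3544, -0.0237]
tool_rot: [[0.916, -0.401, -0.024], [-0.401, -0.916, 0.01], [-0.026, 0.0, -1.0]]
ft_force: [-1.2, 0.2, 0.0]
grip_width: 0.0853
```

Emit:
carry_out:
  rows:
    - {"tx": 0, "ty": 0, "tz": 0, "yaw": 0}
    - {"tx": 0, "ty": 0, "tz": 0, "yaw": 0}
    - {"tx": 0, "ty": 0, "tz": 0, "yaw": 0}
    - {"tx": 0, "ty": 0, "tz": 0, "yaw": 0}
    - {"tx": 0, "ty": 0, "tz": 0, "yaw": 0}
    - {"tx": 0, "ty": 0, "tz": 0, "yaw": 0}
  jaw: 1
  squeeze: 60

```text
time_s: 14.6
position: [0.4939, 0.3538, -0.024]
tool_rot: [[0.915, -0.402, -0.024], [-0.401, -0.916, 0.01], [-0.026, 0.0, -1.0]]
ft_force: [0.4, 1.0, -1.9]
grip_width: 0.0243
```

Emit:
carry_out:
  rows:
    - {"tx": 0, "ty": 0, "tz": -1.5, "yaw": 0}
    - {"tx": 0, "ty": 0, "tz": -3, "yaw": 0}
    - {"tx": -1, "ty": 0, "tz": -4, "yaw": 0}
    - {"tx": -2.5, "ty": 0, "tz": -4, "yaw": 0}
    - {"tx": -2.5, "ty": 0, "tz": -4, "yaw": 0}
    - {"tx": -2.5, "ty": 0, "tz": -3, "yaw": 0}

```text
time_s: 15.2
position: [0.4185, 0.384, 0.1734]
tool_rot: [[0.913, -0.405, -0.038], [-0.406, -0.914, 0.003], [-0.036, 0.012, -0.999]]
ft_force: [0.2, 0.8, -2.2]
grip_width: 0.0243
```

```bash
python3 - <<'E'
from h import *
s=env.observe();print(s["grip_width"],s["ft_force"],s["q"].round(1))
plan([((.40,.22,.185),None,.04),((.365,-.11,.185),-22.8,.04)])
E
```

```text
0.024259035854400802 [ 0.20714505  0.77399406 -2.18543117] [ 30.   25.7  73.2   1.3  83.  143.7]
[{'tx': 0.99, 'ty': 3.15, 'tz': -0.23, 'yaw': -0.0}, {'tx': 0.99, 'ty': 3.15, 'tz': -0.23, 'yaw': 0.0}, {'tx': 0.99, 'ty': 3.15, 'tz': -0.23, 'yaw': 0.0}, {'tx': 0.99, 'ty': 3.15, 'tz': -0.23, 'yaw': 0.0}, {'tx': 0.99, 'ty': 3.15, 'tz': -0.23, 'yaw': 0.0}, {'tx': 1.13, 'ty': 3.51, 'tz': -0.0, 'yaw': -0.002}, {'tx': 1.13, 'ty': 3.51, 'tz': -0.0, 'yaw': -0.002}, {'tx': 1.12, 'ty': 3.51, 'tz': -0.0, 'yaw': -0.002}, {'tx': 1.11, 'ty': 3.52, 'tz': -0.0, 'yaw': -0.002}, {'tx': 1.1, 'ty': 3.52, 'tz': -0.0, 'yaw': -0.002}, {'tx': 1.09, 'ty': 3.52, 'tz': -0.0, 'yaw': -0.002}, {'tx': 1.09, 'ty': 3.52, 'tz': -0.0, 'yaw': -0.002}]
[{'tx': 1.08, 'ty': 3.53, 'tz': -0.0, 'yaw': -0.002}, {'tx': 1.07, 'ty': 3.53, 'tz': -0.0, 'yaw': -0.002}]
```

Emit:
carry_out:
  rows:
    - {"tx": 1, "ty": 3.1, "tz": -0.4, "yaw": 0}
    - {"tx": 1, "ty": 3.1, "tz": -0.4, "yaw": 0}
    - {"tx": 1, "ty": 3.1, "tz": -0.3, "yaw": 0}
    - {"tx": 1, "ty": 3.1, "tz": -0.3, "yaw": 0}
    - {"tx": 1, "ty": 3.1, "tz": -0.2, "yaw": 0}
    - {"tx": 1.1, "ty": 3.5, "tz": 0, "yaw": 0}
    - {"tx": 1.1, "ty": 3.5, "tz": 0, "yaw": 0}
    - {"tx": 1.1, "ty": 3.5, "tz": 0, "yaw": 0}
    - {"tx": 1.1, "ty": 3.5, "tz": 0, "yaw": 0}
    - {"tx": 1.1, "ty": 3.5, "tz": 0, "yaw": 0}
    - {"tx": 1.1, "ty": 3.5, "tz": 0, "yaw": 0}

```text
time_s: 16.3
position: [0.3722, -0.0044, 0.192]
tool_rot: [[0.919, -0.393, -0.033], [-0.393, -0.919, 0.007], [-0.034, 0.007, -0.999]]
ft_force: [1.3, 0.0, -1.9]
grip_width: 0.0246
```

```bash
cat > st.py <<'E'
from h import *
s=env.observe();R=s["tool_rot"];p=s["position"];J=np.array([.6032,-.2185]);x=np.array([.9219,-.3875]);y=np.array([.3875,.9219])
ang=np.degrees(np.arctan2(R[1,0],R[0,0]))
print(s["time_s"],"pos",p.round(4),"ang",ang.round(2),"tz",R[:,2].round(3),"F",s["ft_force"].round(1),"w",s["grip_width"].round(4))
print("jig xy mm of TCP",((p[:2]-J)@x*1e3).round(1),((p[:2]-J)@y*1e3).round(1))
E
python3 st.py; python3 - <<'E'
from h import *
plan([((.38,-.125,.18),-22.8,.04)])
E
```

```text
[{'tx': 1.37, 'ty': 2.69, 'tz': 0.3, 'yaw': -0.002}, {'tx': 1.36, 'ty': 2.7, 'tz': 0.3, 'yaw': -0.002}, {'tx': 1.36, 'ty': 2.7, 'tz': 0.3, 'yaw': -0.002}, {'tx': 1.35, 'ty': 2.7, 'tz': 0.3, 'yaw': -0.002}]Traceback (most recent call last):
  File "st.py", line 4, in <module>
    print(s["time_s"],"pos",p.round(4),"ang",ang.round(2),"tz",R[:,2].round(3),"F",s["ft_force"].round(1),"w",s["grip_width"].round(4))
                                                                                                              ^^^^^^^^^^^^^^^^^^^^^
AttributeError: 'float' object has no attribute 'round'
```

Emit:
carry_out:
  rows:
    - {"tx": 1.4, "ty": 2.7, "tz": 0.3, "yaw": -0.002}
    - {"tx": 1.4, "ty": 2.7, "tz": 0.3, "yaw": -0.002}
    - {"tx": 1.4, "ty": 2.7, "tz": 0.3, "yaw": -0.002}
    - {"tx": 1.3, "ty": 2.6, "tz": 0.3, "yaw": -0.002}
    - {"tx": 0, "ty": 0, "tz": 2, "yaw": 0}
    - {"tx": 0, "ty": 0, "tz": 3, "yaw": 0}
    - {"tx": 0, "ty": 0, "tz": 3, "yaw": 0}
    - {"tx": 0, "ty": 0, "tz": 2, "yaw": 0}
    - {"tx": 0, "ty": 0, "tz": 0, "yaw": 0}

```text
time_s: 17.2
position: [0.3745, -0.133, 0.075]
tool_rot: [[0.919, -0.393, -0.033], [-0.393, -0.919, 0.006], [-0.033, 0.007, -0.999]]
ft_force: [0.0, 0.3, -1.3]
grip_width: 0.024
```

```bash
sed -i 's/s\["grip_width"\].round(4)/round(s["grip_width"],4)/' st.py; python3 st.py; python3 - <<'E'
from h import *
plan([((.384,-.1265,.02),-22.8,.03)])
E
```

```text
17.2 pos [ 0.3745 -0.133   0.075 ] ang -23.18 tz [-0.033  0.006 -0.999] F [ 0.   0.3 -1.3] w 0.024
jig xy mm of TCP -244.0 -9.8
[{'tx': 0.31, 'ty': -0.48, 'tz': 2.75, 'yaw': -0.003}, {'tx': 0.31, 'ty': -0.48, 'tz': 2.75, 'yaw': -0.003}]
```

Emit:
carry_out:
  rows:
    - {"tx": 0.1, "ty": -0.5, "tz": 2.5, "yaw": -0.003}
    - {"tx": 0.1, "ty": -0.5, "tz": 2.5, "yaw": -0.003}
    - {"tx": 0.1, "ty": 0, "tz": 2, "yaw": 0}
    - {"tx": 0, "ty": 0, "tz": 0, "yaw": 0}

```text
time_s: 17.6
position: [0.3814, -0.1257, 0.0061]
tool_rot: [[0.921, -0.387, -0.028], [-0.387, -0.922, 0.003], [-0.027, 0.008, -1.0]]
ft_force: [0.9, 1.1, -0.8]
grip_width: 0.0241
```

```bash
python3 st.py; python3 - <<'E'
from h import *
import pickle
c=cam("wrist"); s=env.observe(); im=snap("wrist","w10"); pickle.dump((c,s),open("w10.pkl","wb")); p=s["position"]; R=s["tool_rot"]
e=p+R@np.array([.171,0,0])-[0,0,0]; e[2]+=.035
J=np.array([.6032,-.2185]);x=np.array([.9219,-.3875]);y=np.array([.3875,.9219])
print("edge px pred",proj("wrist",e,c),"mouth",proj("wrist",[*(J-.04*x),.0105],c))
# blade: row scans of low-saturation bright-ish pixels round predicted line
h=cv2.cvtColor(im,cv2.COLOR_BGR2HSV).astype(int); g=cv2.cvtColor(im,cv2.COLOR_BGR2GRAY).astype(int)
u0=int(proj("wrist",e,c)[0])
for v in range(0,160,8): print(v,g[v,u0-16:u0+17:2].tolist())
E
```

```text
17.6 pos [ 0.3814 -0.1257  0.0061] ang -22.81 tz [-0.028  0.003 -1.   ] F [ 0.9  1.1 -0.8] w 0.0241
jig xy mm of TCP -240.5 -0.4
edge px pred (np.float64(321.78075402379767), np.float64(-76.54680520256366)) mouth (np.float64(320.5264558501371), np.float64(-95.0732897873614))
0 [143, 144, 142, 145, 144, 143, 144, 142, 142, 145, 144, 146, 145, 142, 142, 142, 141]
8 [144, 142, 141, 142, 143, 144, 145, 144, 145, 145, 147, 147, 151, 148, 149, 148, 146]
16 [147, 145, 145, 144, 147, 147, 147, 147, 149, 148, 147, 146, 148, 148, 147, 147, 148]
24 [142, 140, 144, 147, 148, 149, 149, 148, 148, 149, 143, 147, 149, 146, 146, 145, 147]
32 [142, 145, 145, 146, 146, 147, 147, 147, 150, 151, 150, 149, 149, 151, 147, 148, 148]
40 [142, 142, 144, 146, 150, 149, 151, 148, 149, 149, 150, 151, 152, 154, 153, 149, 151]
48 [141, 140, 142, 144, 145, 147, 147, 148, 150, 149, 150, 151, 152, 154, 154, 151, 150]
56 [134, 136, 137, 142, 144, 146, 147, 149, 148, 151, 150, 151, 153, 153, 153, 150, 153]
64 [138, 139, 142, 143, 143, 144, 144, 145, 144, 147, 148, 148, 149, 149, 147, 148, 147]
72 [141, 139, 140, 142, 1
[... 258 characters left out ...]
3, 141, 141, 144, 146, 143, 144, 146, 144, 142, 144, 143, 142, 141, 142]
104 [144, 143, 143, 142, 143, 142, 143, 144, 143, 143, 143, 142, 142, 142, 143, 142, 144]
112 [141, 140, 140, 140, 142, 143, 144, 144, 142, 143, 146, 145, 144, 143, 142, 141, 142]
120 [147, 148, 148, 147, 146, 145, 147, 146, 148, 149, 148, 147, 146, 144, 143, 142, 144]
128 [147, 151, 149, 150, 146, 147, 147, 147, 147, 145, 143, 144, 144, 143, 142, 144, 143]
136 [144, 154, 103, 127, 134, 143, 145, 145, 145, 146, 146, 136, 126, 95, 149, 141, 142]
144 [144, 159, 105, 122, 134, 140, 142, 142, 143, 144, 146, 136, 128, 98, 137, 141, 143]
152 [148, 144, 102, 129, 138, 143, 144, 142, 142, 143, 146, 142, 131, 108, 100, 107, 102]
```

```bash
python3 - <<'E'
from h import *
import pickle
c,s=pickle.load(open("w10.pkl","rb")); im=cv2.imread("pics/w10.png"); p=s["position"];R=s["tool_rot"]
lab=cv2.GaussianBlur(im,(3,3),0).astype(float)
L=[];
for v in range(8,130,8):
    seg=lab[v-3:v+4,285:357].mean(0); g=np.abs(np.diff(seg,axis=0)).sum(1); l=285+g[:36].argmax()+.5; r=285+36+g[36:].argmax()+.5
    z=p[2]+.024+.012+ .0
    a,b=[R.T@(onz("wrist",q,v,z,c)-p) for q in(l,r)]
    print(v,l,r,g[:36].max().round(),g[36:].max().round(),"tool mm x",(a[0]*1e3).round(),"yL",(a[1]*1e3).round(1),"yR",(b[1]*1e3).round(1))
E
```

```text
8 296.5 341.5 53.0 54.0 tool mm x 124.0 yL -10.2 yR 8.4
16 297.5 341.5 26.0 52.0 tool mm x 120.0 yL -9.8 yR 8.4
24 297.5 341.5 48.0 47.0 tool mm x 116.0 yL -9.8 yR 8.4
32 297.5 341.5 56.0 40.0 tool mm x 113.0 yL -9.8 yR 8.4
40 296.5 341.5 43.0 49.0 tool mm x 109.0 yL -10.2 yR 8.4
48 297.5 341.5 47.0 55.0 tool mm x 106.0 yL -9.8 yR 8.4
56 297.5 341.5 62.0 72.0 tool mm x 102.0 yL -9.8 yR 8.4
64 297.5 341.5 65.0 56.0 tool mm x 99.0 yL -9.8 yR 8.4
72 296.5 341.5 46.0 63.0 tool mm x 95.0 yL -10.3 yR 8.4
80 297.5 341.5 46.0 36.0 tool mm x 92.0 yL -9.9 yR 8.4
88 297.5 341.5 62.0 35.0 tool mm x 89.0 yL -9.9 yR 8.5
96 297.5 341.5 82.0 48.0 tool mm x 85.0 yL -9.9 yR 8.5
104 297.5 341.5 50.0 42.0 tool mm x 82.0 yL -10.0 yR 8.5
112 297.5 341.5 44.0 30.0 tool mm x 78.0 yL -10.0 yR 8.5
120 298.5 340.5 59.0 49.0 tool mm x 75.0 yL -9.6 yR 8.2
128 298.5 340.5 76.0 30.0 tool mm x 71.0 yL -9.7 yR 8.2
```

```bash
python3 - <<'E'
from h import *
import pickle
from ch import chisel
c,s=pickle.load(open("w10.pkl","rb")); im=cv2.imread("pics/w10.png"); p=s["position"];R=s["tool_rot"]
chisel("w10",(270,100,370,330))
for dz in(0,-.005,-.015):
  print(dz,[np.round(proj("wrist",p+R@np.array([.049,yy,-.0375-dz]),c),1) for yy in(-.0135,.0135)],[np.round(proj("wrist",p+R@np.array([.061,yy,-.036-dz]),c),1) for yy in(-.01,.01)])
g=cv2.GaussianBlur(im,(3,3),0).astype(float)
for v in(140,150,156,160,164,168,176,190,210):
    seg=g[v-1:v+2,270:372].mean(0); d=np.abs(np.diff(seg,axis=0)).sum(1); i=[270+k for k in range(1,100) if d[k]>40 and d[k]>=d[k-1] and d[k]>=d[k+1]]; print(v,i)
E
```

```text
w10 blob [ 293  161   21  169 1766] [301.20951302 239.01132503] dir [0.00791728 0.99996865]
w10 blob [ 327  161   22  169 1755] [340.27578348 236.83475783] dir [0.01555185 0.99987906]
0 [array([290.8, 178.7]), array([351.7, 178.7])] [array([298.4, 151.4]), array([344.1, 151.3])]
-0.005 [array([291.8, 175.9]), array([350.7, 175.9])] [array([299.2, 149.5]), array([343.3, 149.5])]
-0.015 [array([293.7, 171. ]), array([348.8, 171. ])] [array([300.6, 146.3]), array([341.8, 146.3])]
140 [307, 332, 341]
150 [307, 330]
156 [331]
160 [294, 345]
164 [346]
168 [346]
176 [344]
190 [297, 343]
210 []
```

Emit:
carry_out:
  rows:
    - {"tx": 1, "ty": 0, "tz": 0.9, "yaw": 0}
    - {"tx": 0.7, "ty": 0, "tz": 0.9, "yaw": 0}
    - {"tx": 0, "ty": 0, "tz": 0.6, "yaw": 0}
    - {"tx": 0, "ty": 0, "tz": 0, "yaw": 0}

```text
time_s: 18.05
position: [0.4008, -0.1349, -0.0159]
tool_rot: [[0.922, -0.388, -0.021], [-0.388, -0.922, -0.002], [-0.018, 0.01, -1.0]]
ft_force: [0.1, 0.3, -1.7]
grip_width: 0.0243
```

```bash
python3 st.py
```

```text
18.05 pos [ 0.4008 -0.1349 -0.0159] ang -22.81 tz [-0.021 -0.002 -1.   ] F [ 0.1  0.3 -1.7] w 0.0243
jig xy mm of TCP -219.0 -1.3
```

Emit:
carry_out:
  rows:
    - {"tx": -0.1, "ty": -0.05, "tz": 0.4, "yaw": 0}
    - {"tx": 0, "ty": 0, "tz": 0.3, "yaw": 0}
    - {"tx": 0, "ty": 0, "tz": 0.2, "yaw": 0}

```text
time_s: 18.35
position: [0.4001, -0.1341, -0.0247]
tool_rot: [[0.922, -0.387, -0.02], [-0.388, -0.922, -0.003], [-0.017, 0.01, -1.0]]
ft_force: [-6.7, 4.4, 45.2]
grip_width: 0.0246
```

```bash
python3 st.py
```

```text
18.35 pos [ 0.4001 -0.1341 -0.0247] ang -22.81 tz [-0.02  -0.003 -1.   ] F [-6.7  4.4 45.2] w 0.0246
jig xy mm of TCP -220.0 -0.9
```

Emit:
carry_out:
  rows:
    - {"tx": 0, "ty": 0, "tz": -0.15, "yaw": 0}
    - {"tx": 0.6, "ty": -0.05, "tz": -0.05, "yaw": 0}
    - {"tx": 0.7, "ty": 0, "tz": 0, "yaw": 0}
  squeeze: 40

```text
time_s: 18.65
position: [0.4123, -0.1386, -0.0226]
tool_rot: [[0.922, -0.388, -0.02], [-0.388, -0.922, -0.003], [-0.017, 0.01, -1.0]]
ft_force: [-0.2, 0.1, -2.7]
grip_width: 0.0242
```

```bash
python3 st.py
```

```text
18.65 pos [ 0.4123 -0.1386 -0.0226] ang -22.82 tz [-0.02  -0.003 -1.   ] F [-0.2  0.1 -2.7] w 0.0242
jig xy mm of TCP -207.0 -0.3
```

Emit:
carry_out:
  rows:
    - {"tx": 0.5, "ty": 0, "tz": 0.1, "yaw": 0}
    - {"tx": 0.5, "ty": 0, "tz": 0, "yaw": 0}
    - {"tx": 0.5, "ty": 0, "tz": 0, "yaw": 0}

```text
time_s: 18.95
position: [0.4276, -0.145, -0.0241]
tool_rot: [[0.922, -0.388, -0.02], [-0.388, -0.922, -0.003], [-0.018, 0.01, -1.0]]
ft_force: [-4.6, 1.9, 8.9]
grip_width: 0.0241
```

```bash
python3 st.py
```

```text
18.95 pos [ 0.4276 -0.145  -0.0241] ang -22.81 tz [-0.02  -0.003 -1.   ] F [-4.6  1.9  8.9] w 0.0241
jig xy mm of TCP -190.3 -0.3
```

Emit:
carry_out:
  rows:
    - {"tx": 0.6, "ty": 0, "tz": -0.05, "yaw": 0}
    - {"tx": 0.6, "ty": 0, "tz": 0, "yaw": 0}
    - {"tx": 0.6, "ty": 0, "tz": 0, "yaw": 0}
    - {"tx": 0.5, "ty": 0, "tz": 0, "yaw": 0}

```text
time_s: 19.35
position: [0.4506, -0.1547, -0.024]
tool_rot: [[0.922, -0.387, -0.021], [-0.388, -0.922, -0.002], [-0.018, 0.01, -1.0]]
ft_force: [-3.2, 0.9, 5.4]
grip_width: 0.0246
```

```bash
python3 st.py; python3 - <<'E'
from h import *
import pickle
c,_=pickle.load(open("w1.pkl","rb")); x=np.array([.9219,-.3875]);J=np.array([.6032,-.2185])
# brass strip (stop's near face) in w1 and pointer x then
for b in((175,157),(243,157),(175,153),(243,153)):
    for z in(.018,.026): print(b,z,((onz("wrist",226+b[0]/3,38+b[1]/3,z,c)[:2]-J)@x*1e3).round(1))
print("pointer w1",(np.array([.6303,-.2811])-J)@x*1e3,"clip",(np.array([.6440,-.2924])-J)@x*1e3)
E
```

```text
19.35 pos [ 0.4506 -0.1547 -0.024 ] ang -22.81 tz [-0.021 -0.002 -1.   ] F [-3.2  0.9  5.4] w 0.0246
jig xy mm of TCP -165.4 -0.3
(175, 157) 0.018 41.2
(175, 157) 0.026 41.0
(243, 157) 0.018 40.9
(243, 157) 0.026 40.7
(175, 153) 0.018 42.8
(175, 153) 0.026 42.5
(243, 153) 0.018 42.5
(243, 153) 0.026 42.2
pointer w1 49.24099000000002 clip 66.24977000000005
```

Emit:
carry_out:
  rows:
    - {"tx": 0.6, "ty": 0, "tz": -0.03, "yaw": 0}
    - {"tx": 0.6, "ty": 0, "tz": 0, "yaw": 0}
    - {"tx": 0.6, "ty": 0, "tz": 0, "yaw": 0}
    - {"tx": 0.6, "ty": 0, "tz": 0, "yaw": 0}
    - {"tx": 0.5, "ty": 0, "tz": 0, "yaw": 0}
    - {"tx": 0.3, "ty": 0, "tz": 0, "yaw": 0}

```text
time_s: 19.95
position: [0.4821, -0.1678, -0.0237]
tool_rot: [[0.922, -0.387, -0.023], [-0.387, -0.922, -0.002], [-0.02, 0.01, -1.0]]
ft_force: [-2.6, 1.1, 4.6]
grip_width: 0.0243
```

```bash
python3 st.py
```

```text
19.95 pos [ 0.4821 -0.1678 -0.0237] ang -22.79 tz [-0.023 -0.002 -1.   ] F [-2.6  1.1  4.6] w 0.0243
jig xy mm of TCP -131.3 -0.2
```

Emit:
carry_out:
  rows:
    - {"tx": 0.3, "ty": 0, "tz": -0.02, "yaw": 0}
    - {"tx": 0.3, "ty": 0, "tz": 0, "yaw": 0}
    - {"tx": 0.2, "ty": 0, "tz": 0, "yaw": 0}

```text
time_s: 20.25
position: [0.4901, -0.1711, -0.0237]
tool_rot: [[0.922, -0.387, -0.023], [-0.387, -0.922, -0.002], [-0.02, 0.01, -1.0]]
ft_force: [-3.7, 1.6, 5.1]
grip_width: 0.0243
```

Emit:
carry_out:
  rows:
    - {"tx": 0.15, "ty": 0, "tz": 0, "yaw": 0}
    - {"tx": 0.1, "ty": 0, "tz": 0, "yaw": 0}

```text
time_s: 20.45
position: [0.4926, -0.1721, -0.0237]
tool_rot: [[0.922, -0.387, -0.023], [-0.387, -0.922, -0.002], [-0.02, 0.01, -1.0]]
ft_force: [-3.6, 1.0, 3.3]
grip_width: 0.0244
```

```bash
python3 st.py
```

```text
20.45 pos [ 0.4926 -0.1721 -0.0237] ang -22.79 tz [-0.023 -0.002 -1.   ] F [-3.6  1.   3.3] w 0.0244
jig xy mm of TCP -120.0 -0.1
```

Emit:
carry_out:
  rows:
    - {"tx": 0.1, "ty": 0, "tz": 0, "yaw": 0}
    - {"tx": 0.1, "ty": 0, "tz": 0, "yaw": 0}
    - {"tx": 0.1, "ty": 0, "tz": 0, "yaw": 0}

```text
time_s: 20.75
position: [0.4953, -0.1733, -0.0237]
tool_rot: [[0.922, -0.387, -0.023], [-0.387, -0.922, -0.001], [-0.021, 0.01, -1.0]]
ft_force: [-3.0, 0.7, 4.2]
grip_width: 0.0243
```

```bash
python3 st.py
```

```text
20.75 pos [ 0.4953 -0.1733 -0.0237] ang -22.79 tz [-0.023 -0.001 -1.   ] F [-3.   0.7  4.2] w 0.0243
jig xy mm of TCP -117.0 -0.1
```

Emit:
carry_out:
  rows:
    - {"tx": 0.1, "ty": 0, "tz": 0, "yaw": 0}
    - {"tx": 0.08, "ty": 0, "tz": 0, "yaw": 0}

```text
time_s: 20.95
position: [0.4968, -0.1739, -0.0238]
tool_rot: [[0.922, -0.387, -0.024], [-0.387, -0.922, -0.001], [-0.022, 0.01, -1.0]]
ft_force: [-6.6, 2.6, 6.6]
grip_width: 0.0244
```

```bash
python3 st.py
```

```text
20.95 pos [ 0.4968 -0.1739 -0.0238] ang -22.78 tz [-0.024 -0.001 -1.   ] F [-6.6  2.6  6.6] w 0.0244
jig xy mm of TCP -115.4 -0.1
```

Emit:
carry_out:
  rows:
    - {"tx": 0.07, "ty": 0, "tz": 0, "yaw": 0}

```text
time_s: 21.05
position: [0.4967, -0.1738, -0.0238]
tool_rot: [[0.922, -0.387, -0.026], [-0.387, -0.922, -0.0], [-0.024, 0.01, -1.0]]
ft_force: [-7.6, 2.6, 8.5]
grip_width: 0.024
```

```bash
python3 st.py
```

```text
21.05 pos [ 0.4967 -0.1738 -0.0238] ang -22.78 tz [-0.026 -0.    -1.   ] F [-7.6  2.6  8.5] w 0.024
jig xy mm of TCP -115.4 -0.1
```

Emit:
carry_out:
  rows:
    - {"tx": 0, "ty": 0, "tz": 0, "yaw": 0}
    - {"tx": 0, "ty": 0, "tz": 0, "yaw": 0}
    - {"tx": 0, "ty": 0, "tz": 0, "yaw": 0}
    - {"tx": 0, "ty": 0, "tz": 0, "yaw": 0}
    - {"tx": 0, "ty": 0, "tz": 0, "yaw": 0}
    - {"tx": 0, "ty": 0, "tz": -1, "yaw": 0}
    - {"tx": 0, "ty": 0, "tz": -2, "yaw": 0}
    - {"tx": 0, "ty": 0, "tz": -4, "yaw": 0}
    - {"tx": 0, "ty": 0, "tz": -4, "yaw": 0}
    - {"tx": 0, "ty": 0, "tz": -4, "yaw": 0}
  jaw: -1

```text
time_s: 22.05
position: [0.4997, -0.1732, 0.1286]
tool_rot: [[0.921, -0.387, -0.031], [-0.388, -0.922, 0.004], [-0.03, 0.009, -1.0]]
ft_force: [0.3, 0.7, -0.1]
grip_width: 0.0854
```

Emit:
carry_out:
  rows:
    - {"tx": 2, "ty": 0, "tz": 0, "yaw": 0}
    - {"tx": 4, "ty": 0, "tz": 0, "yaw": 0}
    - {"tx": 4, "ty": 0, "tz": 0, "yaw": 0}
    - {"tx": 2, "ty": 0, "tz": 0, "yaw": 0}
    - {"tx": 0, "ty": 0, "tz": 0, "yaw": 0}
    - {"tx": 0, "ty": 0, "tz": 0, "yaw": 0}

```text
time_s: 22.65
position: [0.6153, -0.2215, 0.1384]
tool_rot: [[0.922, -0.387, -0.017], [-0.387, -0.922, -0.005], [-0.014, 0.011, -1.0]]
ft_force: [0.0, 0.6, 0.2]
grip_width: 0.0855
```

```bash
python3 st.py; python3 - <<'E'
from h import *
import pickle
c=cam("wrist"); s=env.observe(); im=snap("wrist","w11"); pickle.dump((c,s),open("w11.pkl","wb"))
J=np.array([.6032,-.2185]);x=np.array([.9219,-.3875]);y=np.array([.3875,.9219])
f=lambda a,b,z:np.round(proj("wrist",[*(J+a*x+b*y),z],c),1)
print("stop",f(.0575,0,.0105),"clip",f(.066,-.057,.016),"butt",f(-.18,0,.0135))
u,v=f(.055,-.028,.015).astype(int); x0,y0=u-66,max(v-45,0); print("crop",x0,y0)
cv2.imwrite("pics/w11c.png",cv2.resize(im[y0:y0+100,x0:x0+133],None,fx=6,fy=6,interpolation=cv2.INTER_CUBIC))
E
```

```text
22.65 pos [ 0.6153 -0.2215  0.1384] ang -22.78 tz [-0.017 -0.005 -1.   ] F [0.  0.6 0.2] w 0.0855
jig xy mm of TCP 12.3 1.9
stop [321.7 137.7] clip [381.6 130.5] butt [321.6 330.4]
crop 285 96
```

View pics/w11c.png

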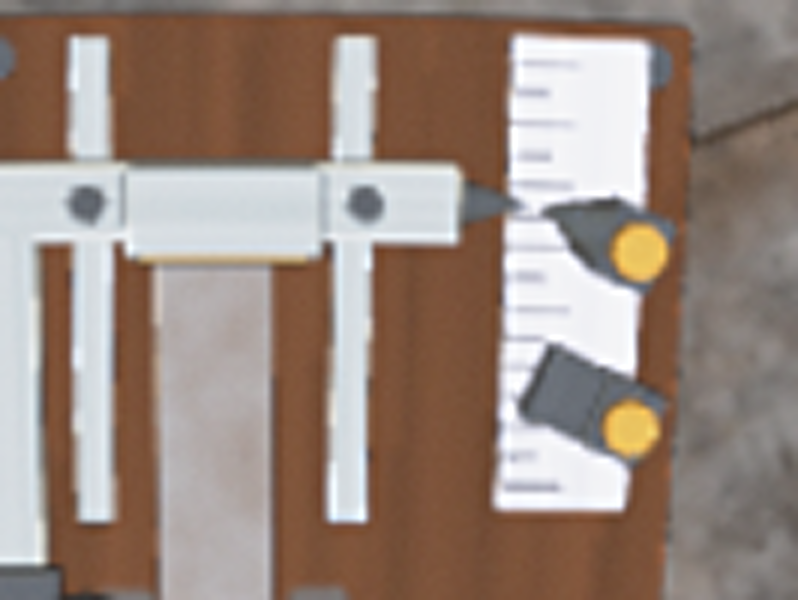

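```bash
python3 st.py; python3 -c "
from rig import env
env.close_job()"
```

```text
22.7 pos [ 0.6151 -0.2215  0.1385] ang -22.79 tz [-0.017 -0.005 -1.   ] F [0.1 0.6 0.7] w 0.0857
jig xy mm of TCP 12.1 1.9
the job is handed in; nothing more can be done
```

The job is done and handed in at 22.7 s. I turned the crank by its peg until the stop's pointer stood at the pointed clip, and let go. Then I gripped the chisel by its handle, carried it over the tub and slid it blade first into the guide until it met the stop, and released it.

**Last checks, from the wrist camera after release:**
- **Pointer:** it read about 0.5 mm from the pointed clip's tip, practically where it stood before the chisel went in (about 0.65 mm).
- **Chisel:** the blade lies straight in the slot and about 1.4 mm left of the stop's middle.
- **Contact with the stop:** the advance stalled at about 8 N, including roughly 3 N of drag. The picture shows the blade running up to the stop's brass face, but the stop's top edge could hide a gap of up to about 2 mm. So contact rests partly on the force reading.
- **Gripper:** it was open and clear of everything.

**What disagreed or went wrong:**
- **Fingertips:** they seem to stand about 27 mm behind the TCP, not 11 mm ahead of it as given. My first grasp closed above the peg without touching it, so I worked both grasps lower. The arm met no contact with the TCP well below bench level.
- **Pressing down:** setting the chisel on the bench briefly pressed with 45 N. That was the chisel on the bench, not on the jig.
- **Tool tilt:** it drifted by up to about 2.5°, which I watched and allowed for.
- **Not checked:** I did not measure the bottle, tub, tape measure and sanding block at the end. Nothing during the moves suggested they were touched.

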